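# Pack the cassettes in the courier case and bolt it

### The job

Lay every tissue cassette lying on the table flat in a pocket of the courier case's foam, one to a pocket, with its narrow lip in the pocket's notch. Then shut the lid and, once it is down, slide the barrel bolt fully home into its keeper. Leave the blue-capped dropper bottle standing where it is.

Things in the scene. Friction and masses are not known exactly. Their poses are not given: they have to be found in the camera images.
- case: Low grey courier case, fixed to the table, with a black foam insert. Origin: centre of its six-pocket foam part, on the table. Its axes: z up, +x away from the robot to the hinge side, +y to the left (it is turned by up to about 0.15 rad). Six-pocket part 110 (x) by 188 (y) mm; foam top at z = 17 mm, pocket floors at z = 12 mm, so pockets are 5 mm deep. A plain ledge 44 mm wide, up to z = 17 mm, runs along the front (x = -54 to -98 mm).
- pocket_0 (a point): Foam pocket at case x = -27, y = 56 mm; the point is the centre of its floor (where a seated cassette's origin comes), axes as the case. 32 mm across (case x) by 46 mm long (case y), plus a notch 22 mm wide and 7 mm long for the cassette's lip in the middle of its +y (left) end.
- pocket_1 (a point): Foam pocket at case x = -27, y = 0 mm; the point is the centre of its floor (where a seated cassette's origin comes), axes as the case. 32 mm across (case x) by 46 mm long (case y), plus a notch 22 mm wide and 7 mm long for the cassette's lip in the middle of its +y (left) end.
- pocket_2 (a point): Foam pocket at case x = -27, y = -56 mm; the point is the centre of its floor (where a seated cassette's origin comes), axes as the case. 32 mm across (case x) by 46 mm long (case y), plus a notch 22 mm wide and 7 mm long for the cassette's lip in the middle of its +y (left) end.
- pocket_3 (a point): Foam pocket at case x = 27, y = 56 mm; the point is the centre of its floor (where a seated cassette's origin comes), axes as the case. 32 mm across (case x) by 46 mm long (case y), plus a notch 22 mm wide and 7 mm long for the cassette's lip in the middle of its -y (right) end.
- pocket_4 (a point): Foam pocket at case x = 27, y = 0 mm; the point is the centre of its floor (where a seated cassette's origin comes), axes as the case. 32 mm across (case x) by 46 mm long (case y), plus a notch 22 mm wide and 7 mm long for the cassette's lip in the middle of its -y (right) end.
- pocket_5 (a point): Foam pocket at case x = 27, y = -56 mm; the point is the centre of its floor (where a seated cassette's origin comes), axes as the case. 32 mm across (case x) by 46 mm long (case y), plus a notch 22 mm wide and 7 mm long for the cassette's lip in the middle of its -y (right) end.
- cassette_a: White deep tissue cassette lying flat on the table at any yaw, 42 long (its x) by 28 wide (its y) by 16 mm high, 30 g; not present in every start. Origin: centre of the underside of those 42 x 28 mm. The +x end slopes down (full height only from x = -21 to +12 mm) and carries a narrow lip, 14 mm wide, reaching to x = +26.5 mm. All cassettes are alike; any may go in any pocket.
- lip_a (a point): Tip of the lip of cassette_a: (26.5, 0, 3) mm in the cassette's frame.
- cassette_b: White deep tissue cassette lying flat on the table at any yaw, 42 long (its x) by 28 wide (its y) by 16 mm high, 30 g; not present in every start. Origin: centre of the underside of those 42 x 28 mm. The +x end slopes down (full height only from x = -21 to +12 mm) and carries a narrow lip, 14 mm wide, reaching to x = +26.5 mm. All cassettes are alike; any may go in any pocket.
- lip_b (a point): Tip of the lip of cassette_b: (26.5, 0, 3) mm in the cassette's frame.
- cassette_c: White deep tissue cassette lying flat on the table at any yaw, 42 long (its x) by 28 wide (its y) by 16 mm high, 30 g; not present in every start. Origin: centre of the underside of those 42 x 28 mm. The +x end slopes down (full height only from x = -21 to +12 mm) and carries a narrow lip, 14 mm wide, reaching to x = +26.5 mm. All cassettes are alike; any may go in any pocket.
- lip_c (a point): Tip of the lip of cassette_c: (26.5, 0, 3) mm in the cassette's frame.
- cassette_d: White deep tissue cassette lying flat on the table at any yaw, 42 long (its x) by 28 wide (its y) by 16 mm high, 30 g; not present in every start. Origin: centre of the underside of those 42 x 28 mm. The +x end slopes down (full height only from x = -21 to +12 mm) and carries a narrow lip, 14 mm wide, reaching to x = +26.5 mm. All cassettes are alike; any may go in any pocket.
- lip_d (a point): Tip of the lip of cassette_d: (26.5, 0, 3) mm in the cassette's frame.
- cassette_e: White deep tissue cassette lying flat on the table at any yaw, 42 long (its x) by 28 wide (its y) by 16 mm high, 30 g; not present in every start. Origin: centre of the underside of those 42 x 28 mm. The +x end slopes down (full height only from x = -21 to +12 mm) and carries a narrow lip, 14 mm wide, reaching to x = +26.5 mm. All cassettes are alike; any may go in any pocket.
- lip_e (a point): Tip of the lip of cassette_e: (26.5, 0, 3) mm in the cassette's frame.
- cassette_f: White deep tissue cassette lying flat on the table at any yaw, 42 long (its x) by 28 wide (its y) by 16 mm high, 30 g; not present in every start. Origin: centre of the underside of those 42 x 28 mm. The +x end slopes down (full height only from x = -21 to +12 mm) and carries a narrow lip, 14 mm wide, reaching to x = +26.5 mm. All cassettes are alike; any may go in any pocket.
- lip_f (a point): Tip of the lip of cassette_f: (26.5, 0, 3) mm in the cassette's frame.
- lid (a joint): Lid of the case, a cover 16 mm deep hinged along the far edge (axis along case y at case x = +60, z = 17 mm). 0 = shut, 2.2 rad = fully open, leaning back away from the robot. It is light and damped: pushed forward past upright (below about 1.4 rad) it sinks shut by itself in some seconds; farther back it sinks open. Shut, its top is at z = 34 mm.
- lid_edge (a point): Point on the free edge of the lid's front flange, 158 mm from the hinge axis, at case y = -76 mm; with the lid fully open it stands about 145 mm above the table behind the case. There the edge is a plain 5 mm flange (case y = -55 to -90 mm), free of bolt parts, that can be pushed forward from behind.
- bolt (a joint): Steel barrel bolt on the lid's front flange, sliding along the case's +y (to the left). 0 = drawn fully back, 0.030 m = fully home in the keeper, a fixed steel staple on the left end of the case's front ledge (centred at case x = -82, y = +72 mm, 26 by 22 mm, up to z = 44 mm). It takes about 2 N to slide and stays where it is left.
- bolt_knob (a point): Centre of the top of the bolt's upright round knob, 11 mm thick and free for its upper 22 mm; with the lid shut its top is 61 mm above the table, 82 mm in front of the case's origin, and the knob can be pinched or pushed from above. It moves with lid and bolt.
- reagent_a: White dropper bottle with a blue cap, 33 mm thick, 68 mm high, standing behind the centrifuge; bystander. Origin at the centre of its foot, z up. The centrifuge with its raised lid and the sharps box, both fixed, stand between cassettes and case, up to 255 mm above the table: carry over or round them.

How it is judged:
On the way, in this order (a step that is already met when the one before it is completed fails the run):
1. every cassette lies flat in a pocket, lip in the notch (((distance between cassette_a and pocket_0 below 0.006 m and y of lip_a in the frame of pocket_0 above 0.02 m) or (distance between cassette_a and pocket_1 below 0.006 m and y of lip_a in the frame of pocket_1 above 0.02 m) or (distance between cassette_a and pocket_2 below 0.006 m and y of lip_a in the frame of pocket_2 above 0.02 m) or (distance between cassette_a and pocket_3 below 0.006 m and y of lip_a in the frame of pocket_3 below -0.02 m) or (distance between cassette_a and pocket_4 below 0.006 m and y of lip_a in the frame of pocket_4 below -0.02 m) or (distance between cassette_a and pocket_5 below 0.006 m and y of lip_a in the frame of pocket_5 below -0.02 m)) and ((distance between cassette_b and pocket_0 below 0.006 m and y of lip_b in the frame of pocket_0 above 0.02 m) or (distance between cassette_b and pocket_1 below 0.006 m and y of lip_b in the frame of pocket_1 above 0.02 m) or (distance between cassette_b and pocket_2 below 0.006 m and y of lip_b in the frame of pocket_2 above 0.02 m) or (distance between cassette_b and pocket_3 below 0.006 m and y of lip_b in the frame of pocket_3 below -0.02 m) or (distance between cassette_b and pocket_4 below 0.006 m and y of lip_b in the frame of pocket_4 below -0.02 m) or (distance between cassette_b and pocket_5 below 0.006 m and y of lip_b in the frame of pocket_5 below -0.02 m)) and ((distance between cassette_c and pocket_0 below 0.006 m and y of lip_c in the frame of pocket_0 above 0.02 m) or (distance between cassette_c and pocket_1 below 0.006 m and y of lip_c in the frame of pocket_1 above 0.02 m) or (distance between cassette_c and pocket_2 below 0.006 m and y of lip_c in the frame of pocket_2 above 0.02 m) or (distance between cassette_c and pocket_3 below 0.006 m and y of lip_c in the frame of pocket_3 below -0.02 m) or (distance between cassette_c and pocket_4 below 0.006 m and y of lip_c in the frame of pocket_4 below -0.02 m) or (distance between cassette_c and pocket_5 below 0.006 m and y of lip_c in the frame of pocket_5 below -0.02 m)) and ((distance between cassette_d and pocket_0 below 0.006 m and y of lip_d in the frame of pocket_0 above 0.02 m) or (distance between cassette_d and pocket_1 below 0.006 m and y of lip_d in the frame of pocket_1 above 0.02 m) or (distance between cassette_d and pocket_2 below 0.006 m and y of lip_d in the frame of pocket_2 above 0.02 m) or (distance between cassette_d and pocket_3 below 0.006 m and y of lip_d in the frame of pocket_3 below -0.02 m) or (distance between cassette_d and pocket_4 below 0.006 m and y of lip_d in the frame of pocket_4 below -0.02 m) or (distance between cassette_d and pocket_5 below 0.006 m and y of lip_d in the frame of pocket_5 below -0.02 m)) and ((distance between cassette_e and pocket_0 below 0.006 m and y of lip_e in the frame of pocket_0 above 0.02 m) or (distance between cassette_e and pocket_1 below 0.006 m and y of lip_e in the frame of pocket_1 above 0.02 m) or (distance between cassette_e and pocket_2 below 0.006 m and y of lip_e in the frame of pocket_2 above 0.02 m) or (distance between cassette_e and pocket_3 below 0.006 m and y of lip_e in the frame of pocket_3 below -0.02 m) or (distance between cassette_e and pocket_4 below 0.006 m and y of lip_e in the frame of pocket_4 below -0.02 m) or (distance between cassette_e and pocket_5 below 0.006 m and y of lip_e in the frame of pocket_5 below -0.02 m)) and ((distance between cassette_f and pocket_0 below 0.006 m and y of lip_f in the frame of pocket_0 above 0.02 m) or (distance between cassette_f and pocket_1 below 0.006 m and y of lip_f in the frame of pocket_1 above 0.02 m) or (distance between cassette_f and pocket_2 below 0.006 m and y of lip_f in the frame of pocket_2 above 0.02 m) or (distance between cassette_f and pocket_3 below 0.006 m and y of lip_f in the frame of pocket_3 below -0.02 m) or (distance between cassette_f and pocket_4 below 0.006 m and y of lip_f in the frame of pocket_4 below -0.02 m) or (distance between cassette_f and pocket_5 below 0.006 m and y of lip_f in the frame of pocket_5 below -0.02 m))), for 0.2 s.
2. the lid is shut while the bolt is still drawn back (value of joint lid below 0.04 rad and value of joint bolt below 0.015 m), for 0.2 s.
3. the bolt is fully home with the lid shut (value of joint lid below 0.04 rad and value of joint bolt above 0.027 m), for 0.2 s.
At the end, for the whole second after the job is handed in: every cassette present lies in a pocket (origin within 6 mm of the centre of the pocket's floor, lip toward the notch), the lid is shut (under 0.04 rad) and the bolt is home (over 27 of its 30 mm) (all of step 1 and all of step 3); the robot touches nothing.
It fails at once if the blue-capped dropper bottle is pushed away or knocked over (distance of reagent_a from where it was at the start of the episode above 0.03 m or angle between reagent_a's own z axis and vertical above 0.5 rad).
Of cassette_a, cassette_b, cassette_c, cassette_d, cassette_e, cassette_f only 4 to 6 are there at a start; the rules pass over those that are not, and their reading is None.
At some moment in a run one of cassette_a, cassette_d may be knocked a few centimetres aside while the robot is not near it.
It also fails if it takes over 210 s, if anything falls off the work surface, if the arm or the gripper's body presses on something with over 40 N, if the wrist force passes 120 N, or if a joint passes its speed limit or range.

### The arm

A 7-joint arm with a two-finger parallel gripper is mounted at the origin on the work surface; the furniture and walls round the work are solid. World frame = base frame: x ahead of the robot, y to its left, z up, the work surface at z = 0. Lengths are in m, angles in rad, forces in N, time in s.
With the tool pointing down it reaches from about 0.4 to 0.85 m from the base axis. Payload 10.4 kg.
Tool frame: the origin (TCP) lies on the centre line of the jaws, within the pads' length; the fingertips stand 11 mm ahead of it and the grasp point (between the pads) lies 8 mm behind it (manip.finger_overhang is the distance from the TCP to the fingertips, in m); z points along the fingers, y is the line along which they close (so a half turn about z gives the same grasp; the last joint's range is limited). The gripper opens to 85 mm and grips with 20 to 120 N. Pads are 22 mm wide; open, the fingers measure 114 mm over their backs; the gripper's body (76 mm by 85 mm) begins 54 mm behind the grasp point. The pads swing forward as they close: fully open they stand 13 mm farther back than shut.
Start: joints at [1.222, 0.332, -0.065, 1.46, 0.022, 1.35, -0.088], TCP at [0.2, -0.592, 0.242] pointing down, gripper open.
Joint ranges: [-2.6, 2.6], [-0.5, 2.12], [-1.47, 1.34], [0.16, 2.42], [-1.27, 4.41], [0.06, 2.06], [-2.6, 2.6]. Speed limits (rad/s): [2.22, 2.22, 2.79, 2.79, 3.14, 3.14, 3.14].

### API

Orientations are given as a unit quaternion [x, y, z, w].
In Python, from workcell import manip, imaging, workorder gives the robot as it stands.
- The arm moves only by the tool jog_arm, never from a script. Its argument "deltas" is a list of rows, each an object with "gripper": the opening, from 0 (shut) to 1 (fully open); "offset": the shift along the tool's x, y, z in m, a list of three; "rotation": the turn, a rotation vector about the tool's x, y, z in degrees, a list of three. In form: [{"gripper": gripper, "offset": [tx, ty, tz], "rotation": [ax, ay, az]}, ...]. A call has 1 to 20 rows; each row shifts and turns the commanded pose from where the row before left it, along the tool's axes as they then stand; what a row does not reach is not made up. A row lasts 1/10 s, in which the tool goes at most 50 mm and 8.59 degrees, less where a joint would pass 70% of its speed; a pose out of reach is approached as far as the arm can. A call with a gripper value outside its range is refused whole. The fingers move at their own pace and stop on an object; "newtons" is the grip in N (left out, the last holds). Time passes only in rows, so rows that do not move let the fingers close. It gives the time, the measured TCP pose, the force, the opening and the grip force at its end, in the units of the state.
- manip.get_obs(): the state, without advancing time (a new reading comes with each control period).
- imaging.camera(name): name is "scene" or "top"; returns the picture (400x640x3 uint8, blue, green, red); there is no depth.
- imaging.camera_model(name): a dict with "camera_matrix" (3x3 intrinsics, pixels), "world_to_cam" (4x4, takes a point from world to camera coordinates). Camera axes: x right, y up, looking along -z (the intrinsics and any distortion apply to the point x, -y, -z); pixel columns grow to the right and rows downward; lengths in m; the calibration is good to about 2 mm. A picture is of the moment at which its call begins. camera_model takes no time and is no camera call.
- workorder.hand_in(): hands the job in; it is judged then, once.
The state is a dict: "clock": time; "joint_pos": joint angles; "joint_velocities": joint speeds; "tau": joint torques, N m; "position": TCP position; "ee_rot": TCP orientation; "ft_force": force on the tool from outside, world axes, zero at the start; "torque": the same for the moment, N m; "grip_width": opening from 0.0 (shut) to 1.0 (fully open); "grasp_force": force on a finger pad.
Only numpy, scipy, OpenCV 4.12 (cv2) and the standard library are available. Lean on these libraries where they do the work, as an engineer would, in place of code of your own. Each camera call takes 0.05 s, during which the arm holds its last target. There are 200 camera calls.

## Working session

There is one attempt and no reset: what is moved stays moved. The work goes in short steps, Python scripts to look and compute and a tool call to move; the robot and the scene stay as the last step left them, time stands still between calls to the robot, and variables do not carry over. Pictures are saved under pics/ and viewed, at most 14 in all, crops included, and the job is handed in when it is done.

Besides the shell and the picture viewer there is one more tool, called after "Request:" as name(argument=value, ...), one argument or row to a line, values as JSON. jog_arm: Moves the arm, as the interface text tells. Its arguments: {"type":"object","properties":{"deltas":{"type":"array","items":{"type":"object","properties":{"gripper":{"type":"number"},"offset":{"type":"array","items":{"type":"number"}},"rotation":{"type":"array","items":{"type":"number"}}}}},"newtons":{"type":"number"}},"required":["deltas"]}

```bash
mkdir -p pics; ls
python3 - <<'E'
from workcell import manip, imaging, workorder
import cv2
o=manip.get_obs(); print({k:(o[k]) for k in ['clock','position','ee_rot','grip_width','ft_force']}, manip.finger_overhang)
for n in ['scene','top']:
    cv2.imwrite(f'pics/{n}0.png',imaging.camera(n)); m=imaging.camera_model(n); print(n,m)
E
```

```text
pics
{'clock': 0.0, 'position': array([ 0.19990256, -0.59178787,  0.24151734]), 'ee_rot': array([ 9.86764584e-01,  1.62157779e-01, -1.29815932e-04, -7.03090075e-04]), 'grip_width': 1.0042654586020936, 'ft_force': array([-0.33486593,  0.00387146, -0.17138539])} 0.011
scene {'camera_matrix': array([[365.33580731,   0.        , 320.74077324],
       [  0.        , 365.33580731, 199.92078951],
       [  0.        ,   0.        ,   1.        ]]), 'world_to_cam': array([[-7.32458057e-01, -6.80811824e-01,  6.74499750e-04,
         2.90442715e-01],
       [ 5.34037978e-01, -5.73934927e-01,  6.20807649e-01,
        -3.18450664e-01],
       [-4.22266069e-01,  4.55075773e-01,  7.83962632e-01,
        -7.75864862e-01],
       [ 0.00000000e+00,  0.00000000e+00,  0.00000000e+00,
         1.00000000e+00]])}
top {'camera_matrix': array([[422.99366458,   0.        , 312.38906909],
       [  0.        , 422.99366458, 202.04971222],
       [  0.        ,   0.        ,   1.        ]]), 'world_to_cam': array([[-0.00562577, -0.99989339, -0.01347467, -0.04785769],
       [ 0.99607052, -0.00679423,  0.08830262, -0.46037728],
       [-0.08838476, -0.01292495,  0.99600255, -1.28703801],
       [ 0.        ,  0.        ,  0.        ,  1.        ]])}
```

View pics/top0.png

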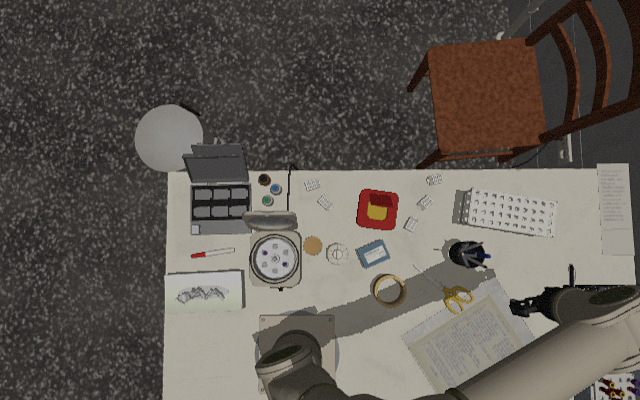

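View pics/scene0.png

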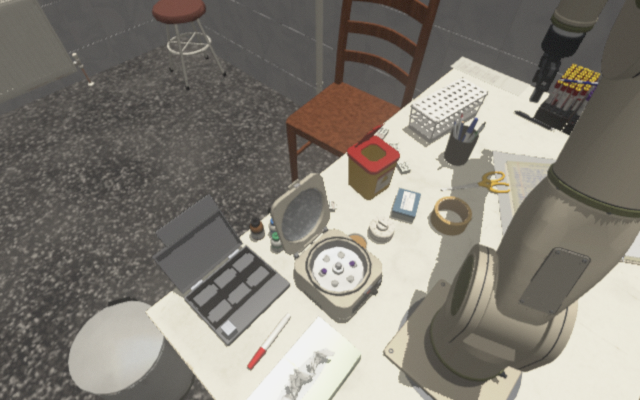

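The top view shows five cassettes near (312,185), (325,202), (424,202), (411,224) and (434,180). The case foam is at about (220,202), with the lid open behind it. The blue cap is at (275,188), the centrifuge at (272,255) and the sharps box at (377,210).

```bash
cat > h.py <<'E'
import numpy as np, cv2
from workcell import manip, imaging, workorder
def proj(P,n='top'):
    m=imaging.camera_model(n); P=np.atleast_2d(P); c=P@m['world_to_cam'][:3,:3].T+m['world_to_cam'][:3,3]
    c=c*[1,-1,-1]; u=c@m['camera_matrix'].T; return u[:,:2]/u[:,2:]
def unproj(uv,z,n='top'):
    m=imaging.camera_model(n); R=m['world_to_cam'][:3,:3]; t=m['world_to_cam'][:3,3]
    uv=np.atleast_2d(uv); d=np.c_[uv,np.ones(len(uv))]@np.linalg.inv(m['camera_matrix']).T*[1,-1,-1]@R
    o=-R.T@t; return o+d*((z-o[2])/d[:,2])[:,None]
E
python3 - <<'E'
from h import *
im=cv2.imread('pics/top0.png')
c=np.full((600,775,3),0,np.uint8)
f=lambda a:cv2.resize(a,None,fx=5,fy=5,interpolation=cv2.INTER_CUBIC)
c[:325]=f(im[170:235,295:450]); c[325:600,:375]=f(im[183:238,185:260])
c[325:600,400:775]=f(im[140:195,180:255])
cv2.imwrite('pics/c1.png',c)
for p in [(312,185),(325,202),(424,202),(411,224),(434,180),(377,210),(220,202),(275,188)]: print(p,unproj(p,.016)[0].round(3))
E
```

```text
(312, 185) [ 0.514 -0.05   0.016]
(325, 202) [ 0.46  -0.09   0.016]
(424, 202) [ 0.458 -0.395  0.016]
(411, 224) [ 0.391 -0.354  0.016]
(434, 180) [ 0.527 -0.428  0.016]
(377, 210) [ 0.434 -0.25   0.016]
(220, 202) [0.463 0.237 0.016]
(275, 188) [0.505 0.065 0.016]
```

View pics/c1.png

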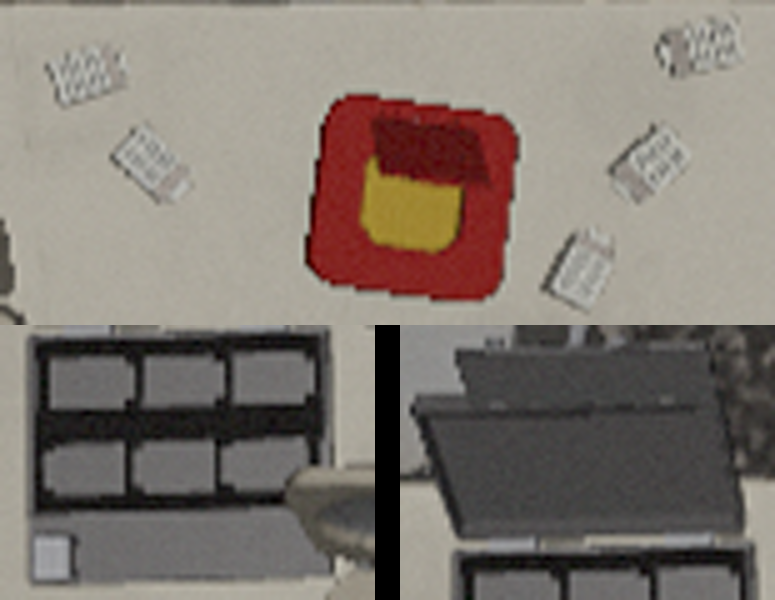

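The crops show where each lip points in the image: c1 right, c2 lower-right, c3 lower-left, c4 up-right and c5 left. Next I'll fit the case by template correlation and the cassettes by edge fit.

```bash
cat >> h.py <<'E'
from scipy.optimize import minimize
S=8
def T(p,q):  # pose (x,y,yaw) applied to Nx3 local points
    c,s=np.cos(p[2]),np.sin(p[2]); q=np.asarray(q,float)
    return np.c_[p[0]+c*q[:,0]-s*q[:,1],p[1]+s*q[:,0]+c*q[:,1],q[:,2]]
PK=[(-.027,.056),(-.027,0),(-.027,-.056),(.027,.056),(.027,0),(.027,-.056)]
def pocket_poly(i,z):
    x,y=PK[i]; s=1 if i<3 else -1
    q=[(-16,-23),(16,-23),(16,23),(11,23),(11,30),(-11,30),(-11,23),(-16,23)]
    return [(x+a/1000,y+s*b/1000,z) for a,b in q]
def fit_case(im,p0,use=(0,1,3,4,5)):
    g=im.mean(2).astype(np.float32)
    uv=proj(T(p0,[(a,b,.017) for a in(-.056,.056) for b in(-.092,.092)])); lo=np.floor(uv.min(0)-3).astype(int); hi=np.ceil(uv.max(0)+3).astype(int)
    def fill(P):
        m=np.zeros(((hi-lo)[1]*S,(hi-lo)[0]*S),np.uint8)
        cv2.fillPoly(m,[np.round(((proj(P)-lo+.5)*S-.5)*16).astype(np.int32)],255,shift=4); return m
    def cost(p):
        pk=np.zeros(((hi-lo)[1]*S,(hi-lo)[0]*S),np.uint8)
        for i in use: pk|=fill(T(p,pocket_poly(i,.017)))&fill(T(p,pocket_poly(i,.012)))
        w=fill(T(p,[(-.053,.091,.017),(.053,.091,.017),(.053,-.091,.017)]+([(-.0,-.091,.017),(-.0,-.028,.017),(-.053,-.028,.017)] if 2 not in use else [(-.053,-.091,.017)])))
        d=lambda a:cv2.resize(a,tuple(hi-lo),interpolation=cv2.INTER_AREA).astype(np.float32)/255
        pk,w=d(pk),d(w)>.99; return -np.corrcoef(pk[w],g[lo[1]:hi[1],lo[0]:hi[0]][w])[0,1]
    best=min((minimize(cost,p0+np.array([a,b,y]),method='Nelder-Mead',options=dict(initial_simplex=p0+np.array([a,b,y])+np.array([[0,0,0],[.003,0,0],[0,.003,0],[0,0,.03]]),maxiter=120)) for a in(-.004,.004) for b in (-.004,.004) for y in (-.05,.05)),key=lambda r:r.fun)
    return best.x,best.fun
OUT=[((-21,-14,16),(-21,14,16)),((-21,14,16),(12,14,16)),((-21,-14,16),(12,-14,16)),((12,14,16),(21,14,6)),((12,-14,16),(21,-14,6)),((26.5,-7,4),(26.5,7,4)),((21,-14,4),(21,-7,4)),((21,14,4),(21,7,4))]
def fit_cas(im,p0):
    g=cv2.GaussianBlur(im.mean(2).astype(np.float32),(0,0),.7)
    G=np.hypot(cv2.Sobel(g,cv2.CV_32F,1,0),cv2.Sobel(g,cv2.CV_32F,0,1))
    t=np.linspace(0,1,15)[:,None]
    P=np.vstack([np.array(a)*(1-t)+np.array(b)*t for a,b in OUT])/1000
    w=np.hstack([[np.linalg.norm(np.subtract(a,b))]*15 for a,b in OUT])
    def cost(p):
        uv=proj(T(p,P)).astype(np.float32)
        return -np.average(cv2.remap(G,uv[:,0:1],uv[:,1:2],cv2.INTER_LINEAR)[:,0],weights=w)
    p0=np.array(p0,float)
    best=min((minimize(cost,p0+np.array([a,b,y]),method='Nelder-Mead',options=dict(initial_simplex=p0+np.array([a,b,y])+np.array([[0,0,0],[.002,0,0],[0,.002,0],[0,0,.05]]))) for a in(-.003,0,.003) for b in (-.003,0,.003) for y in (-.1,.1)),key=lambda r:r.fun)
    return best.x,best.fun
def draw(im,polys,lo,hi,f=8):
    c=cv2.resize(im[lo[1]:hi[1],lo[0]:hi[0]],None,fx=f,fy=f,interpolation=cv2.INTER_CUBIC)
    for P in polys: cv2.polylines(c,[np.round((proj(P)-lo+.5)*f-.5).astype(np.int32)],True,(0,0,255),1)
    return c
def cas_polys(p): return [T(p,np.array(s)/1000) for s in OUT]
E
python3 - <<'E'
from h import *
im=cv2.imread('pics/top0.png')
r,f=fit_case(im,np.array([.463,.237,0.03])); print('case',r.round(4),f)
# inits: rear-ish and lip pixel points from crop (5x, origin 295,170)
ax={'c1':((50,78),(126,66)),'c2':((125,140),(182,192)),'c3':((676,140),(622,190)),'c4':((562,292),(602,236)),'c5':((742,40),(660,52))}
tiles=[]
for k,(a,b) in ax.items():
    w=unproj(np.array([a,b])/5+[295,170],.01); d=w[1]-w[0]; yaw=np.arctan2(d[1],d[0]); c=w[0,:2]+.021*d[:2]/np.linalg.norm(d[:2])
    p,f=fit_cas(im,[c[0],c[1],yaw]); print(k,np.r_[c,yaw].round(3),p.round(4),np.degrees(p[2]).round(1),round(f,1))
    o=np.round(proj([[*p[:2],.01]])[0]).astype(int); tiles.append(draw(im,cas_polys(p),o-[13,13],o+[13,13],10))
o=np.array([182,183]); cc=draw(im,[T(r,pocket_poly(i,.017)) for i in range(6)],o,o+[78,52],7)[:260]
out=np.zeros((530,790,3),np.uint8)
for i,t in enumerate(tiles): y,x=divmod(i,3); out[y*265:y*265+260,x*263:x*263+260]=t
cc=cv2.resize(cc,(260,173)); out[265:438,526:786]=cc
cv2.imwrite('pics/c2.png',out)
print(unproj((270,212),.25),unproj((243,220),.25),unproj((285,230),.25))
E
```

```text
Traceback (most recent call last):
  File "h.py", line 32, in fit_case
    best=min((minimize(cost,p0+np.array([a,b,y]),method='Nelder-Mead',options=dict(initial_simplex=p0+np.array([a,b,y])+np.array([[0,0,0],[.003,0,0],[0,.003,0],[0,0,.03]]),maxiter=120)) for a in(-.004,.004) for b in (-.004,.004) for y in (-.05,.05)),key=lambda r:r.fun)
  File "h.py", line 32, in <genexpr>
    best=min((minimize(cost,p0+np.array([a,b,y]),method='Nelder-Mead',options=dict(initial_simplex=p0+np.array([a,b,y])+np.array([[0,0,0],[.003,0,0],[0,.003,0],[0,0,.03]]),maxiter=120)) for a in(-.004,.004) for b in (-.004,.004) for y in (-.05,.05)),key=lambda r:r.fun)
              ~~~~~~~~^^^^^^^^^^^^^^^^^^^^^^^^^^^^^^^^^^^^^^^^^^^^^^^^^^^^^^^^^^^^^^^^^^^^^^^^^^^^^^^^^^^^^^^^^^^^^^^^^^^^^^^^^^^^^^^^^^^^^^^^^^^^^^^^^^^^^^^^^^^^^^^^^^^^^^^^^^^^^^^^^^^
  File "h.py", line 29, in cost
    w=fill(T(p,[(-.053,.091,.017),(.053,.091,.017),(.053,-.091,.017)]+([(-.0,-.091,.017),(-.0,-.028,.017),(-.053,-.028,.017)] if 2 not in use else [(-.053,-.091,.017)])))
  File "h.py", line 25, in fill
    cv2.fillPoly(m,[np.round(((proj(P)-lo+.5)*S-.5)*16).astype(np.int32)],255,shift=4); return m
                               ~~~~^^^
  File "h.py", line 4, in proj
    m=imaging.camera_model(n); P=np.atleast_2d(P); c=P@m['world_to_cam'][:3,:3].T+m['world_to_cam'][:3,3]
ValueError: time passes only in moves, steps and waits
```

```bash
sed -i 's/imaging.camera_model(n)/CM(n)/' h.py; sed -i '2a import functools\nCM=functools.lru_cache(imaging.camera_model)' h.py
cat > fit1.py <<'E'
from h import *
im=cv2.imread('pics/top0.png')
r,f=fit_case(im,np.array([.463,.237,0.03])); print('case',r.round(4),f)
ax={'c1':((50,78),(126,66)),'c2':((125,140),(182,192)),'c3':((676,140),(622,190)),'c4':((562,292),(602,236)),'c5':((742,40),(660,52))}
tiles=[]
for k,(a,b) in ax.items():
    w=unproj(np.array([a,b])/5+[295,170],.01); d=w[1]-w[0]; yaw=np.arctan2(d[1],d[0]); c=w[0,:2]+.021*d[:2]/np.linalg.norm(d[:2])
    p,f=fit_cas(im,[c[0],c[1],yaw]); print(k,np.r_[c,yaw].round(3),p.round(4),np.degrees(p[2]).round(1),round(f,1))
    o=np.round(proj([[*p[:2],.01]])[0]).astype(int); tiles.append(draw(im,cas_polys(p),o-[13,13],o+[13,13],10))
o=np.array([182,183]); cc=draw(im,[T(r,pocket_poly(i,.017)) for i in range(6)],o,o+[78,52],7)
out=np.zeros((530,790,3),np.uint8)
for i,t in enumerate(tiles): y,x=divmod(i,3); out[y*265:y*265+260,x*263:x*263+260]=t
cc=cv2.resize(cc,(260,173)); out[265:438,526:786]=cc
cv2.imwrite('pics/c2.png',out)
for q in [(270,212),(243,220),(285,230)]: print(unproj(q,.25).round(3))
E
python3 fit1.py
```

```text
case [0.4618 0.2364 0.0219] -0.9741935692573037
c1 [ 0.516 -0.049 -1.42 ] [ 0.5114 -0.0471 -1.2337] -70.7 -59.0
c2 [ 0.459 -0.09  -2.32 ] [ 0.4593 -0.0846 -2.2704] -130.1 -64.6
c3 [ 0.457 -0.401  2.304] [ 0.4585 -0.3937  2.3785] 136.3 -87.8
c4 [ 0.394 -0.356 -0.638] [ 0.3911 -0.3482 -0.5637] -32.3 -107.8
c5 [ 0.531 -0.439  1.71 ] [ 0.5601 -0.4189  2.1204] 121.5 -128.5
[[0.415 0.054 0.25 ]]
[[0.395 0.123 0.25 ]]
[[0.369 0.016 0.25 ]]
```

View pics/c2.png

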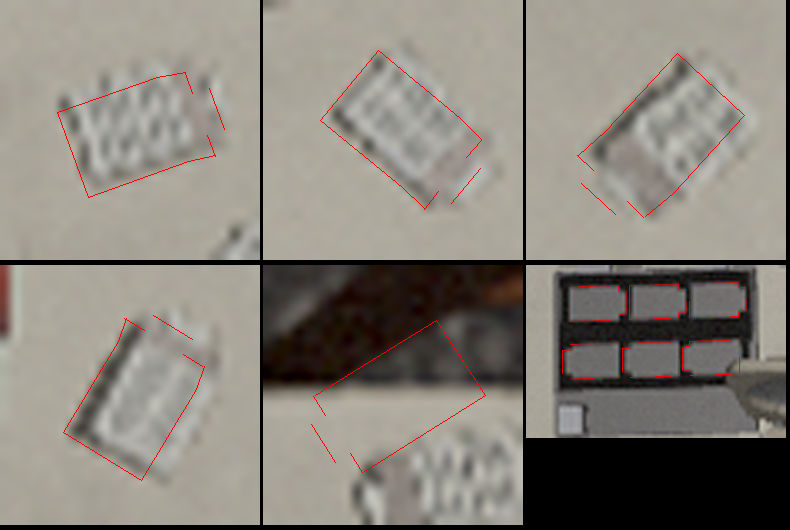

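The case fit is excellent (0.4618, 0.2364, yaw 0.022). The cassette edge fits are pulled toward shadows, and c5's has jumped to the table edge. I'll refit the cassettes with a silhouette using colour.

```bash
cat >> h.py <<'E'
TOPF=np.array([(-21,-14,16),(-21,14,16),(12,14,16),(12,-14,16)])/1000
BODY=np.array([(x,y,z) for x,z in((-21,16),(12,16),(21,5),(-21,0),(21,0)) for y in(-14,14)]+[(26.5,-7,0),(26.5,7,0),(26.5,-7,5),(26.5,7,5)])/1000
def feat(im,o,r=13):
    a=cv2.cvtColor(im[o[1]-r:o[1]+r,o[0]-r:o[0]+r],cv2.COLOR_BGR2LAB).astype(np.float32)
    return a-np.median(a.reshape(-1,3),0)
def fit_sil(im,p0,r=11):
    """silhouette fit: lightness change from the table weighted with colour change"""
    o=np.round(proj([[*p0[:2],.01]])[0]).astype(int); lo=o-r
    F=feat(im,o,r); f=np.clip(np.abs(F[...,2])/4,0,1)+np.clip(F[...,0]/25,0,1)+.5*np.clip(-F[...,0]/60,0,1); f=cv2.GaussianBlur(np.clip(f,0,1),(0,0),.8)
    def m(P):
        k=np.zeros((2*r*S,2*r*S),np.uint8); uv=np.round(((proj(P)-lo+.5)*S-.5)*16).astype(np.int32)
        cv2.fillConvexPoly(k,cv2.convexHull(uv),255,shift=4); return k
    def cost(p):
        k=m(T(p,BODY[:10]))|m(T(p,BODY[[8,9,10,11,12,13]])) 
        k=m(T(p,BODY[:10]))|m(T(p,np.vstack([BODY[10:],[[.02,-.007,0],[.02,.007,0],[.02,.007,.005],[.02,-.007,.005]]])))
        k=cv2.GaussianBlur(cv2.resize(k,(2*r,2*r),interpolation=cv2.INTER_AREA).astype(np.float32),(0,0),.8)
        return -np.corrcoef(k.ravel(),f.ravel())[0,1]
    p0=np.array(p0,float)
    b=min((minimize(cost,p0+[a,c,y],method='Nelder-Mead',options=dict(initial_simplex=p0+[a,c,y]+np.array([[0,0,0],[.003,0,0],[0,.003,0],[0,0,.1]]),maxiter=100)) for a in(-.003,.003) for c in(-.003,.003) for y in(-.15,.15)),key=lambda q:q.fun)
    return b.x,b.fun,f,o
E
cat > fit2.py <<'E'
from h import *
im=cv2.imread('pics/top0.png')
I={'c1':(.513,-.048,-1.35),'c2':(.459,-.088,-2.29),'c3':(.458,-.396,2.35),'c4':(.392,-.353,-.6),'c5':(.529,-.432,1.71)}
out=np.zeros((530,790,3),np.uint8)
for i,(k,p0) in enumerate(I.items()):
    p,s,f,o=fit_sil(im,p0); print(k,p.round(4),np.degrees(p[2]).round(1),round(s,3))
    t=draw(im,[*cas_polys(p),T(p,TOPF)],o-11,o+11,11); y,x=divmod(i,3); out[y*265:y*265+242,x*263:x*263+242]=t
    if i==1: out[265:507,526:768]=(cv2.resize(f,(242,242),interpolation=cv2.INTER_NEAREST)*255)[...,None]
cv2.imwrite('pics/c3.png',out)
E
python3 fit2.py
```

```text
c1 [ 0.5163 -0.0475 -1.287 ] -73.7 -0.932
c2 [ 0.4601 -0.0883 -2.3413] -134.1 -0.948
c3 [ 0.4587 -0.4007  2.2594] 129.5 -0.921
c4 [ 0.3925 -0.3535 -0.5063] -29.0 -0.948
c5 [ 0.5316 -0.4342  1.7396] 99.7 -0.641
```

View pics/c3.png

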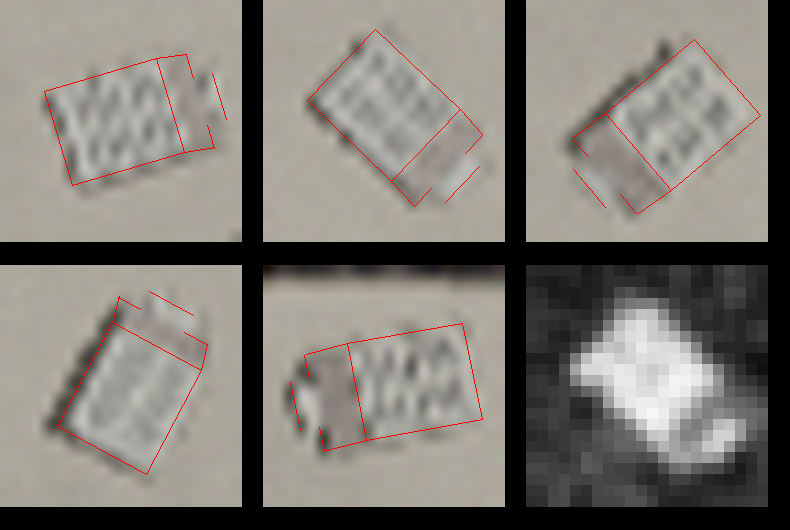

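The fits now match the pictures to about 1 mm. Next is a planner helper, and c5 goes first, into front pocket 0.

```bash
cat >> h.py <<'E'
CASE=np.array([.4618,.2364,.0219])
def yaw_now(o):
    q=o['ee_rot']; return 2*np.arctan2(q[1],q[0])
w=lambda a:(a+np.pi)%(2*np.pi)-np.pi
def goto(x,y,psi,z=None,o=None):
    """print turn about tool z (deg), tool x,y offset after the turn (mm), tool z (mm)"""
    o=o or manip.get_obs(); d=np.array([x,y])-o['position'][:2]; c,s=np.cos(psi),np.sin(psi)
    print('turn %.1f  off [%.1f, %.1f] mm  dz %s'%(-np.degrees(w(psi-yaw_now(o))),1e3*(c*d[0]+s*d[1]),1e3*(s*d[0]-c*d[1]),None if z is None else round(1e3*(o['position'][2]-z),1)),'from',o['position'].round(4),'t',o['clock'])
def pick(p,back,z=None):
    g=T(p,[(-.0045,0,0)])[0]; goto(g[0],g[1],p[2]+(np.pi if back else 0),z)
def place(i,z=None,dx=0,dy=0):
    s=1 if i<3 else -1
    g=T(CASE,[(PK[i][0]+dx,PK[i][1]-.0045*s+dy,0)])[0]; goto(g[0],g[1],CASE[2]+np.pi/2,z)
E
python3 -c "
from h import *
pick((.5316,-.4342,1.7396),0,.017)"
```

```text
turn -81.0  off [95.2, 353.4] mm  dz 224.6 from [ 0.1999 -0.5919  0.2416] t 0.1
```

Request:
jog_arm(
  deltas=[
    {"gripper": 0.6,"rotation": [0,0,-8.1],"offset": [0,0,0]},
    {"gripper": 0.6,"rotation": [0,0,-8.1],"offset": [0,0,0]},
    {"gripper": 0.6,"rotation": [0,0,-8.1],"offset": [0,0,0]},
    {"gripper": 0.6,"rotation": [0,0,-8.1],"offset": [0,0,0]},
    {"gripper": 0.6,"rotation": [0,0,-8.1],"offset": [0,0,0]},
    {"gripper": 0.6,"rotation": [0,0,-8.1],"offset": [0,0,0]},
    {"gripper": 0.6,"rotation": [0,0,-8.1],"offset": [0,0,0]},
    {"gripper": 0.6,"rotation": [0,0,-8.1],"offset": [0,0,0]},
    {"gripper": 0.6,"rotation": [0,0,-8.1],"offset": [0,0,0]},
    {"gripper": 0.6,"rotation": [0,0,-8.1],"offset": [0,0,0]},
    {"gripper": 0.6,"rotation": [0,0,0],"offset": [0.012,0.044,0]},
    {"gripper": 0.6,"rotation": [0,0,0],"offset": [0.012,0.044,0]},
    {"gripper": 0.6,"rotation": [0,0,0],"offset": [0.012,0.044,0]},
    {"gripper": 0.6,"rotation": [0,0,0],"offset": [0.012,0.044,0]},
    {"gripper": 0.6,"rotation": [0,0,0],"offset": [0.012,0.044,0]},
    {"gripper": 0.6,"rotation": [0,0,0],"offset": [0.012,0.044,0]},
    {"gripper": 0.6,"rotation": [0,0,0],"offset": [0.012,0.044,0]},
    {"gripper": 0.6,"rotation": [0,0,0],"offset": [0.012,0.044,0]},
    {"gripper": 0.6,"rotation": [0,0,0],"offset": [0,0,0.04]},
    {"gripper": 0.6,"rotation": [0,0,0],"offset": [0,0,0.04]},
  ],
  newtons=30,
)

```text
clock: 2.1
position: [0.5331, -0.4369, 0.1617]
ee_rot: [0.644, 0.765, 0.0, 0.001]
ft_force: [-0.4, -1.0, -0.8]
grip_width: 0.598
grasp_force: 0.0
```

```bash
python3 -c "
from h import *
pick((.5316,-.4342,1.7396),0,.017); o=manip.get_obs(); print(o['ee_rot'],o['grip_width'])"
```

```text
turn 0.2  off [-1.6, -1.0] mm  dz 144.7 from [ 0.5331 -0.4369  0.1617] t 2.1
[6.43759894e-01 7.65226875e-01 4.30167826e-04 9.18370756e-04] 0.5983439840446261
```

Request:
jog_arm(
  deltas=[
    {"gripper": 0.6,"offset": [-0.0016,-0.001,0.045],"rotation": [0,0,0]},
    {"gripper": 0.6,"offset": [0,0,0.045],"rotation": [0,0,0]},
    {"gripper": 0.6,"offset": [0,0,0.035],"rotation": [0,0,0]},
    {"gripper": 0.6,"offset": [0,0,0.02],"rotation": [0,0,0]},
    {"gripper": 0.6,"offset": [0,0,0],"rotation": [0,0,0]},
    {"gripper": 0,"offset": [0,0,0],"rotation": [0,0,0]},
    {"gripper": 0,"offset": [0,0,0],"rotation": [0,0,0]},
    {"gripper": 0,"offset": [0,0,0],"rotation": [0,0,0]},
    {"gripper": 0,"offset": [0,0,0],"rotation": [0,0,0]},
    {"gripper": 0,"offset": [0,0,0],"rotation": [0,0,0]},
    {"gripper": 0,"offset": [0,0,0],"rotation": [0,0,0]},
  ],
  newtons=30,
)

```text
clock: 3.2
position: [0.5311, -0.4408, 0.0192]
ee_rot: [0.645, 0.764, -0.0, 0.001]
ft_force: [0.5, -0.0, 6.2]
grip_width: 0.316
grasp_force: 31.1
```

Request:
jog_arm(
  deltas=[
    {"gripper": 0,"offset": [0,0,-0.03],"rotation": [0,0,0]},
    {"gripper": 0,"offset": [0,0,-0.045],"rotation": [0,0,0]},
    {"gripper": 0,"offset": [0,0,-0.045],"rotation": [0,0,0]},
    {"gripper": 0,"offset": [0,0,-0.045],"rotation": [0,0,0]},
    {"gripper": 0,"offset": [0,0,-0.045],"rotation": [0,0,0]},
    {"gripper": 0,"offset": [0,0,-0.045],"rotation": [0,0,4.2]},
    {"gripper": 0,"offset": [0,0,-0.04],"rotation": [0,0,4.2]},
    {"gripper": 0,"offset": [0,0,0],"rotation": [0,0,0]},
    {"gripper": 0,"offset": [0,0,0],"rotation": [0,0,0]},
  ],
)

```text
clock: 4.1
position: [0.5306, -0.4401, 0.3136]
ee_rot: [0.699, 0.715, 0.0, 0.001]
ft_force: [-0.4, -0.2, -1.1]
grip_width: 0.316
grasp_force: 30.3
```

```bash
python3 -c "
from h import *
place(0,.031,dy=-.002); o=manip.get_obs(); print(o['grip_width'],o['ft_force'])
im=imaging.camera('top'); cv2.imwrite('pics/t1.png',im)"
```

```text
turn 0.0  off [727.4, -80.9] mm  dz 282.6 from [ 0.5306 -0.4401  0.3136] t 4.1
0.3155990318853635 [-0.43200042 -0.15770345 -1.07477636]
```

Request:
jog_arm(
  deltas=[
    {"gripper": 0,"offset": [0.0428,-0.0047,0]},
    {"gripper": 0,"offset": [0.0428,-0.0047,0]},
    {"gripper": 0,"offset": [0.0428,-0.0047,0]},
    {"gripper": 0,"offset": [0.0428,-0.0047,0]},
    {"gripper": 0,"offset": [0.0428,-0.0047,0]},
    {"gripper": 0,"offset": [0.0428,-0.0047,0]},
    {"gripper": 0,"offset": [0.0428,-0.0047,0]},
    {"gripper": 0,"offset": [0.0428,-0.0047,0]},
    {"gripper": 0,"offset": [0.0428,-0.0047,0]},
    {"gripper": 0,"offset": [0.0428,-0.0047,0]},
    {"gripper": 0,"offset": [0.0428,-0.0047,0]},
    {"gripper": 0,"offset": [0.0428,-0.0047,0]},
    {"gripper": 0,"offset": [0.0428,-0.0047,0]},
    {"gripper": 0,"offset": [0.0428,-0.0047,0]},
    {"gripper": 0,"offset": [0.0428,-0.0047,0]},
    {"gripper": 0,"offset": [0.0428,-0.0047,0]},
    {"gripper": 0,"offset": [0.0428,-0.0047,0]},
    {"gripper": 0,"offset": [0,0,0]},
    {"gripper": 0,"offset": [0,0,0]},
  ],
)

```text
schema error: expected keys gripper, offset, rotation
```

```bash
python3 -c "
from h import *
place(0,.031,dy=-.002); o=manip.get_obs(); print(o['grip_width'],o['ft_force'])"
```

```text
turn 0.1  off [727.2, -80.4] mm  dz 280.9 from [ 0.5301 -0.44    0.3119] t 4.15
0.31962452031791616 [-0.10515646 -0.57187244 -1.38740186]
```

Request:
jog_arm(
  deltas=[
    {"gripper": 0,"offset": [0.0428,-0.0047,0],"rotation": [0,0,0]},
    {"gripper": 0,"offset": [0.0428,-0.0047,0],"rotation": [0,0,0]},
    {"gripper": 0,"offset": [0.0428,-0.0047,0],"rotation": [0,0,0]},
    {"gripper": 0,"offset": [0.0428,-0.0047,0],"rotation": [0,0,0]},
    {"gripper": 0,"offset": [0.0428,-0.0047,0],"rotation": [0,0,0]},
    {"gripper": 0,"offset": [0.0428,-0.0047,0],"rotation": [0,0,0]},
    {"gripper": 0,"offset": [0.0428,-0.0047,0],"rotation": [0,0,0]},
    {"gripper": 0,"offset": [0.0428,-0.0047,0],"rotation": [0,0,0]},
    {"gripper": 0,"offset": [0.0428,-0.0047,0],"rotation": [0,0,0]},
    {"gripper": 0,"offset": [0.0428,-0.0047,0],"rotation": [0,0,0]},
    {"gripper": 0,"offset": [0.0428,-0.0047,0],"rotation": [0,0,0]},
    {"gripper": 0,"offset": [0.0428,-0.0047,0],"rotation": [0,0,0]},
    {"gripper": 0,"offset": [0.0428,-0.0047,0],"rotation": [0,0,0]},
    {"gripper": 0,"offset": [0.0428,-0.0047,0],"rotation": [0,0,0]},
    {"gripper": 0,"offset": [0.0428,-0.0047,0],"rotation": [0,0,0]},
    {"gripper": 0,"offset": [0.0428,-0.0047,0],"rotation": [0,0,0]},
    {"gripper": 0,"offset": [0.0428,-0.0047,0],"rotation": [0,0,0]},
    {"gripper": 0,"offset": [0,0,0],"rotation": [0,0,0]},
    {"gripper": 0,"offset": [0,0,0],"rotation": [0,0,0]},
  ],
)

```text
clock: 6.05
position: [0.4333, 0.286, 0.3108]
ee_rot: [0.698, 0.716, -0.001, -0.001]
ft_force: [1.6, -0.2, -1.3]
grip_width: 0.316
grasp_force: 30.3
```

```bash
python3 -c "
from h import *
place(0,.045,dy=-.002); o=manip.get_obs(); print(o['grip_width'],o['ft_force'])"
```

```text
turn 0.2  off [-0.7, 0.4] mm  dz 265.8 from [0.4333 0.286  0.3108] t 6.05
0.3156518118353853 [ 1.61448187 -0.23676966 -1.28261635]
```

Request:
jog_arm(
  deltas=[
    {"gripper": 0,"offset": [-0.0007,0.0004,0.045],"rotation": [0,0,0]},
    {"gripper": 0,"offset": [0,0,0.045],"rotation": [0,0,0]},
    {"gripper": 0,"offset": [0,0,0.045],"rotation": [0,0,0]},
    {"gripper": 0,"offset": [0,0,0.045],"rotation": [0,0,0]},
    {"gripper": 0,"offset": [0,0,0.045],"rotation": [0,0,0]},
    {"gripper": 0,"offset": [0,0,0.038],"rotation": [0,0,0]},
    {"gripper": 0,"offset": [0,0,0],"rotation": [0,0,0]},
    {"gripper": 0,"offset": [0,0,0],"rotation": [0,0,0]},
  ],
)

```text
clock: 6.85
position: [0.4348, 0.2839, 0.0497]
ee_rot: [0.7, 0.715, -0.001, -0.0]
ft_force: [0.2, 0.1, 0.9]
grip_width: 0.313
grasp_force: 30.3
```

```bash
python3 -c "
from h import *
place(0,.031,dy=-.002); o=manip.get_obs(); print(o['grip_width'],o['ft_force'])"
```

```text
turn -0.0  off [1.4, -1.1] mm  dz 18.7 from [0.4348 0.2839 0.0497] t 6.85
0.31289057844661483 [0.15008454 0.1068559  0.87612999]
```

Request:
jog_arm(
  deltas=[
    {"gripper": 0,"offset": [0.0006,-0.0005,0.006],"rotation": [0,0,0]},
    {"gripper": 0,"offset": [0,0,0.005],"rotation": [0,0,0]},
    {"gripper": 0,"offset": [0,0,0.003],"rotation": [0,0,0]},
    {"gripper": 0,"offset": [0,0,0],"rotation": [0,0,0]},
  ],
)

```text
clock: 7.25
position: [0.4344, 0.2853, 0.0354]
ee_rot: [0.699, 0.715, 0.0, 0.0]
ft_force: [-0.0, -0.7, -0.5]
grip_width: 0.314
grasp_force: 30.3
```

Request:
jog_arm(
  deltas=[
    {"gripper": 0,"offset": [0,0,0.003],"rotation": [0,0,0]},
    {"gripper": 0,"offset": [0,0,0],"rotation": [0,0,0]},
    {"gripper": 0,"offset": [0,0,0],"rotation": [0,0,0]},
  ],
)

```text
clock: 7.55
position: [0.4342, 0.2854, 0.0323]
ee_rot: [0.699, 0.715, -0.0, 0.0]
ft_force: [0.2, -1.6, 0.3]
grip_width: 0.315
grasp_force: 30.3
```

Request:
jog_arm(
  deltas=[
    {"gripper": 0,"offset": [0,0,0.0015],"rotation": [0,0,0]},
    {"gripper": 0,"offset": [0,0,0],"rotation": [0,0,0]},
    {"gripper": 0.42,"offset": [0,0,0],"rotation": [0,0,0]},
    {"gripper": 0.42,"offset": [0,0,0],"rotation": [0,0,0]},
    {"gripper": 0.42,"offset": [0,0,0],"rotation": [0,0,0]},
    {"gripper": 0.42,"offset": [0,0,-0.03],"rotation": [0,0,0]},
    {"gripper": 0.42,"offset": [0,0,-0.045],"rotation": [0,0,0]},
    {"gripper": 0.6,"offset": [0,0,-0.045],"rotation": [0,0,0]},
    {"gripper": 0.6,"offset": [0,0,-0.045],"rotation": [0,0,0]},
    {"gripper": 0.6,"offset": [0,0,-0.045],"rotation": [0,0,0]},
    {"gripper": 0.6,"offset": [0,0,-0.045],"rotation": [0,0,0]},
    {"gripper": 0.6,"offset": [0,0,-0.025],"rotation": [0,0,0]},
    {"gripper": 0.6,"offset": [-0.04,0,0],"rotation": [0,0,0]},
    {"gripper": 0.6,"offset": [-0.045,0,0],"rotation": [0,0,0]},
    {"gripper": 0.6,"offset": [-0.045,0,0],"rotation": [0,0,0]},
    {"gripper": 0.6,"offset": [-0.045,0,0],"rotation": [0,0,0]},
    {"gripper": 0.6,"offset": [-0.045,0,0],"rotation": [0,0,0]},
  ],
)

```text
clock: 9.25
position: [0.4386, 0.0637, 0.311]
ee_rot: [0.699, 0.715, 0.0, 0.001]
ft_force: [1.2, -0.1, -0.5]
grip_width: 0.603
grasp_force: 0.0
```

Run:
```python
from h import *
im=imaging.camera('top'); cv2.imwrite('pics/t2.png',im)
# track the cassettes left on the table
for k,p in {'c1':(.5163,-.0475,-1.287),'c2':(.4601,-.0883,-2.3413),'c3':(.4587,-.4007,2.2594),'c4':(.3925,-.3535,-.5063)}.items():
    o=np.round(proj([[*p[:2],.01]])[0]).astype(int); print(k,np.abs(im[o[1]-9:o[1]+9,o[0]-9:o[0]+9].astype(int)-cv2.imread('pics/top0.png')[o[1]-9:o[1]+9,o[0]-9:o[0]+9]).mean().round(1))
pick((.4587,-.4007,2.2594),0,.019)
o=np.array([182,180]); a=draw(im,[T(CASE,pocket_poly(i,.017)) for i in range(6)],o,o+[78,58],9)
cv2.imwrite('pics/v1.png',a)
```

```text
c1 5.7
c2 5.7
c3 5.4
c4 5.7
turn -38.7  off [-369.5, -274.9] mm  dz 291.6 from [0.4391 0.0558 0.3106] t 9.3
```

View pics/v1.png

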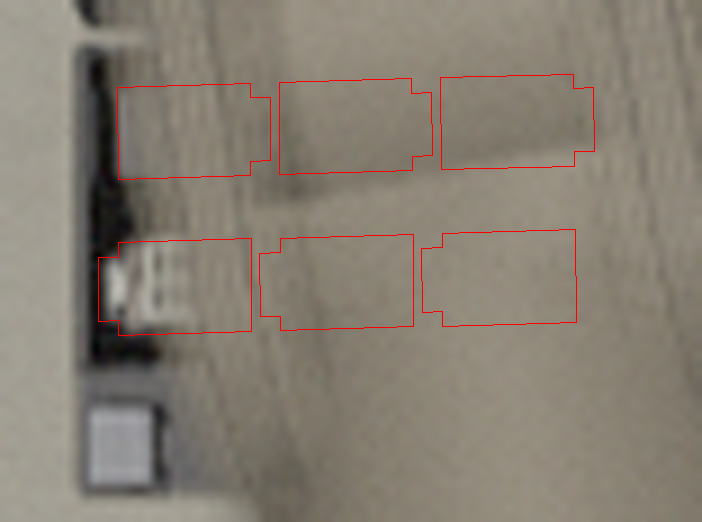

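The arm hides most of the case, but the lip of c5 is visible in pocket 0's notch at crop (115,285). No remaining cassette has moved. Next is c3.

Request:
jog_arm(
  deltas=[
    {"gripper": 0.6,"offset": [0,0,0],"rotation": [0,0,-7.74]},
    {"gripper": 0.6,"offset": [0,0,0],"rotation": [0,0,-7.74]},
    {"gripper": 0.6,"offset": [0,0,0],"rotation": [0,0,-7.74]},
    {"gripper": 0.6,"offset": [0,0,0],"rotation": [0,0,-7.74]},
    {"gripper": 0.6,"offset": [0,0,0],"rotation": [0,0,-7.74]},
    {"gripper": 0.6,"offset": [-0.0336,-0.025,0],"rotation": [0,0,0]},
    {"gripper": 0.6,"offset": [-0.0336,-0.025,0],"rotation": [0,0,0]},
    {"gripper": 0.6,"offset": [-0.0336,-0.025,0],"rotation": [0,0,0]},
    {"gripper": 0.6,"offset": [-0.0336,-0.025,0],"rotation": [0,0,0]},
    {"gripper": 0.6,"offset": [-0.0336,-0.025,0],"rotation": [0,0,0]},
    {"gripper": 0.6,"offset": [-0.0336,-0.025,0],"rotation": [0,0,0]},
    {"gripper": 0.6,"offset": [-0.0336,-0.025,0],"rotation": [0,0,0]},
    {"gripper": 0.6,"offset": [-0.0336,-0.025,0],"rotation": [0,0,0]},
    {"gripper": 0.6,"offset": [-0.0336,-0.025,0],"rotation": [0,0,0]},
    {"gripper": 0.6,"offset": [-0.0336,-0.025,0],"rotation": [0,0,0]},
    {"gripper": 0.6,"offset": [-0.0336,-0.025,0],"rotation": [0,0,0]},
    {"gripper": 0.6,"offset": [0,0,0.045],"rotation": [0,0,0]},
    {"gripper": 0.6,"offset": [0,0,0.045],"rotation": [0,0,0]},
    {"gripper": 0.6,"offset": [0,0,0],"rotation": [0,0,0]},
    {"gripper": 0.6,"offset": [0,0,0],"rotation": [0,0,0]},
  ],
)

```text
clock: 11.3
position: [0.4657, -0.3942, 0.2216]
ee_rot: [0.423, 0.906, 0.0, -0.0]
ft_force: [0.4, -1.1, 1.0]
grip_width: 0.605
grasp_force: 0.0
```

Run:
```python
from h import *
pick((.4587,-.4007,2.2594),0,.018)
im=imaging.camera('top'); cv2.imwrite('pics/t3.png',im)
pick((.4587,-.4007,2.2594),0,.018)
b=cv2.imread('pics/top0.png')
for k,p in {'c1':(.5163,-.0475,-1.287),'c2':(.4601,-.0883,-2.3413),'c3':(.4587,-.4007,2.2594),'c4':(.3925,-.3535,-.5063)}.items():
    o=np.round(proj([[*p[:2],.01]])[0]).astype(int); print(k,np.abs(im[o[1]-9:o[1]+9,o[0]-9:o[0]+9].astype(int)-b[o[1]-9:o[1]+9,o[0]-9:o[0]+9]).mean().round(1))
o=np.array([182,180]); a=draw(im,[T(CASE,pocket_poly(i,.017)) for i in range(6)],o,o+[78,58],9)
cv2.imwrite('pics/v2.png',a)
```

```text
turn 0.5  off [-5.0, -9.6] mm  dz 203.6 from [ 0.4657 -0.3942  0.2216] t 11.3
turn 0.5  off [-4.2, -9.9] mm  dz 205.2 from [ 0.4665 -0.3947  0.2232] t 11.35
c1 2.7
c2 2.7
c3 11.6
c4 2.7
```

View pics/v2.png

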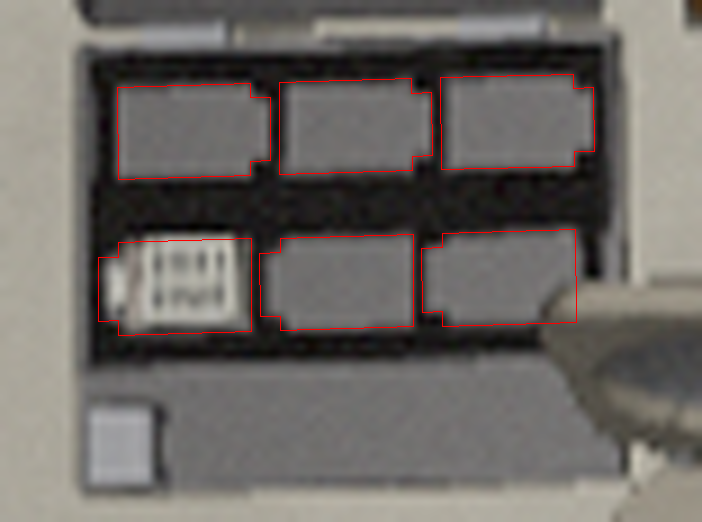

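The first cassette is seated in pocket 0, at crop (180,285). Now grasp c3.

Request:
jog_arm(
  deltas=[
    {"gripper": 0.6,"offset": [-0.0045,-0.0098,0],"rotation": [0,0,0.5]},
    {"gripper": 0.6,"offset": [0,0,0.045],"rotation": [0,0,0]},
    {"gripper": 0.6,"offset": [0,0,0.045],"rotation": [0,0,0]},
    {"gripper": 0.6,"offset": [0,0,0.045],"rotation": [0,0,0]},
    {"gripper": 0.6,"offset": [0,0,0.045],"rotation": [0,0,0]},
    {"gripper": 0.6,"offset": [0,0,0.024],"rotation": [0,0,0]},
    {"gripper": 0.6,"offset": [0,0,0],"rotation": [0,0,0]},
    {"gripper": 0.6,"offset": [0,0,0],"rotation": [0,0,0]},
  ],
)

```text
clock: 12.15
position: [0.462, -0.4056, 0.019]
ee_rot: [0.427, 0.904, -0.0, 0.001]
ft_force: [0.7, -0.0, 1.2]
grip_width: 0.597
grasp_force: 0.0
```

Run:
```python
from h import *
pick((.4587,-.4007,2.2594),0,.018)
```

```text
turn -0.0  off [1.4, 0.6] mm  dz 1.0 from [ 0.462  -0.4056  0.019 ] t 12.15
```

Request:
jog_arm(
  deltas=[
    {"gripper": 0,"offset": [0.001,0,0.001],"rotation": [0,0,0]},
    {"gripper": 0,"offset": [0,0,0],"rotation": [0,0,0]},
    {"gripper": 0,"offset": [0,0,0],"rotation": [0,0,0]},
    {"gripper": 0,"offset": [0,0,0],"rotation": [0,0,0]},
    {"gripper": 0,"offset": [0,0,0],"rotation": [0,0,0]},
    {"gripper": 0,"offset": [0,0,0],"rotation": [0,0,0]},
  ],
)

```text
clock: 12.75
position: [0.4615, -0.4046, 0.0183]
ee_rot: [0.427, 0.904, -0.001, 0.002]
ft_force: [0.4, 0.0, 5.6]
grip_width: 0.315
grasp_force: 29.4
```

Request:
jog_arm(
  deltas=[
    {"gripper": 0,"offset": [0,0,-0.03],"rotation": [0,0,0]},
    {"gripper": 0,"offset": [0,0,-0.045],"rotation": [0,0,6.37]},
    {"gripper": 0,"offset": [0,0,-0.045],"rotation": [0,0,6.37]},
    {"gripper": 0,"offset": [0,0,-0.045],"rotation": [0,0,6.37]},
    {"gripper": 0,"offset": [0,0,-0.045],"rotation": [0,0,6.37]},
    {"gripper": 0,"offset": [0,0,-0.045],"rotation": [0,0,6.37]},
    {"gripper": 0,"offset": [0,0,-0.04],"rotation": [0,0,6.37]},
    {"gripper": 0,"offset": [0,0,0],"rotation": [0,0,0]},
    {"gripper": 0,"offset": [0,0,0],"rotation": [0,0,0]},
  ],
)

```text
clock: 13.65
position: [0.4608, -0.4035, 0.3129]
ee_rot: [0.699, 0.715, 0.0, 0.002]
ft_force: [-0.4, 0.3, -0.7]
grip_width: 0.314
grasp_force: 30.2
```

Run:
```python
from h import *
place(1,.047)
```

```text
turn 0.0  off [635.2, -12.0] mm  dz 265.9 from [ 0.4608 -0.4035  0.3129] t 13.65
```

Request:
jog_arm(
  deltas=[
    {"gripper": 0,"offset": [0.0453,-0.0008,0],"rotation": [0,0,0]},
    {"gripper": 0,"offset": [0.0453,-0.0008,0],"rotation": [0,0,0]},
    {"gripper": 0,"offset": [0.0453,-0.0008,0],"rotation": [0,0,0]},
    {"gripper": 0,"offset": [0.0453,-0.0008,0],"rotation": [0,0,0]},
    {"gripper": 0,"offset": [0.0453,-0.0008,0],"rotation": [0,0,0]},
    {"gripper": 0,"offset": [0.0453,-0.0008,0],"rotation": [0,0,0]},
    {"gripper": 0,"offset": [0.0453,-0.0008,0],"rotation": [0,0,0]},
    {"gripper": 0,"offset": [0.0453,-0.0008,0],"rotation": [0,0,0]},
    {"gripper": 0,"offset": [0.0453,-0.0008,0],"rotation": [0,0,0]},
    {"gripper": 0,"offset": [0.0453,-0.0008,0],"rotation": [0,0,0]},
    {"gripper": 0,"offset": [0.0453,-0.0008,0],"rotation": [0,0,0]},
    {"gripper": 0,"offset": [0.0453,-0.0008,0],"rotation": [0,0,0]},
    {"gripper": 0,"offset": [0.0453,-0.0008,0],"rotation": [0,0,0]},
    {"gripper": 0,"offset": [0.0453,-0.0008,0],"rotation": [0,0,0]},
    {"gripper": 0,"offset": [0,0,0.04],"rotation": [0,0,0]},
    {"gripper": 0,"offset": [0,0,0.045],"rotation": [0,0,0]},
    {"gripper": 0,"offset": [0,0,0.045],"rotation": [0,0,0]},
    {"gripper": 0,"offset": [0,0,0.045],"rotation": [0,0,0]},
    {"gripper": 0,"offset": [0,0,0.045],"rotation": [0,0,0]},
    {"gripper": 0,"offset": [0,0,0.04],"rotation": [0,0,0]},
  ],
)

```text
clock: 15.65
position: [0.434, 0.2296, 0.0481]
ee_rot: [0.699, 0.715, -0.001, -0.0]
ft_force: [1.0, 0.4, -0.0]
grip_width: 0.32
grasp_force: 30.2
```

Request:
jog_arm(
  deltas=[
    {"gripper": 0,"offset": [0,0,0],"rotation": [0,0,0]},
    {"gripper": 0,"offset": [0,0,0],"rotation": [0,0,0]},
  ],
)

```text
clock: 15.85
position: [0.4349, 0.2305, 0.0512]
ee_rot: [0.699, 0.715, -0.001, -0.001]
ft_force: [0.7, 0.3, 0.6]
grip_width: 0.319
grasp_force: 30.1
```

Run:
```python
from h import *
place(1,.031);imaging.camera('top');place(1,.031)
```

```text
turn 0.1  off [0.8, 0.1] mm  dz 20.2 from [0.4349 0.2305 0.0512] t 15.85
turn 0.0  off [0.3, -1.0] mm  dz 21.3 from [0.4359 0.231  0.0523] t 15.9
```

Request:
jog_arm(
  deltas=[
    {"gripper": 0,"offset": [0.0004,-0.0005,0.008],"rotation": [0,0,0]},
    {"gripper": 0,"offset": [0,0,0.005],"rotation": [0,0,0]},
    {"gripper": 0,"offset": [0,0,0.003],"rotation": [0,0,0]},
    {"gripper": 0,"offset": [0,0,0.002],"rotation": [0,0,0]},
    {"gripper": 0,"offset": [0,0,0],"rotation": [0,0,0]},
  ],
)

```text
clock: 16.4
position: [0.4349, 0.2307, 0.0327]
ee_rot: [0.699, 0.715, -0.0, 0.0]
ft_force: [-0.2, 1.0, 0.0]
grip_width: 0.315
grasp_force: 30.2
```

Request:
jog_arm(
  deltas=[
    {"gripper": 0,"offset": [0,0,0.002],"rotation": [0,0,0]},
    {"gripper": 0,"offset": [0,0,0],"rotation": [0,0,0]},
  ],
)

```text
clock: 16.6
position: [0.4349, 0.2307, 0.0307]
ee_rot: [0.699, 0.715, -0.0, 0.0]
ft_force: [0.3, -0.2, 0.3]
grip_width: 0.315
grasp_force: 30.2
```

Request:
jog_arm(
  deltas=[
    {"gripper": 0.42,"offset": [0,0,0],"rotation": [0,0,0]},
    {"gripper": 0.42,"offset": [0,0,0],"rotation": [0,0,0]},
    {"gripper": 0.42,"offset": [0,0,0],"rotation": [0,0,0]},
    {"gripper": 0.42,"offset": [0,0,-0.03],"rotation": [0,0,0]},
    {"gripper": 0.42,"offset": [0,0,-0.045],"rotation": [0,0,0]},
    {"gripper": 0.6,"offset": [0,0,-0.045],"rotation": [0,0,0]},
    {"gripper": 0.6,"offset": [0,0,-0.045],"rotation": [0,0,0]},
    {"gripper": 0.6,"offset": [0,0,-0.045],"rotation": [0,0,0]},
    {"gripper": 0.6,"offset": [0,0,-0.045],"rotation": [0,0,0]},
    {"gripper": 0.6,"offset": [0,0,-0.025],"rotation": [0,0,0]},
    {"gripper": 0.6,"offset": [-0.045,0,0],"rotation": [0,0,-8]},
    {"gripper": 0.6,"offset": [-0.045,0,0],"rotation": [0,0,-8]},
    {"gripper": 0.6,"offset": [-0.045,0,0],"rotation": [0,0,-8]},
    {"gripper": 0.6,"offset": [-0.045,0,0],"rotation": [0,0,-8]},
    {"gripper": 0.6,"offset": [-0.045,0,0],"rotation": [0,0,-8]},
    {"gripper": 0.6,"offset": [0,0,0],"rotation": [0,0,-8]},
    {"gripper": 0.6,"offset": [0,0,0],"rotation": [0,0,-8]},
    {"gripper": 0.6,"offset": [0,0,0],"rotation": [0,0,-3.7]},
    {"gripper": 0.6,"offset": [0,0,0],"rotation": [0,0,0]},
  ],
)

```text
clock: 18.5
position: [0.4927, 0.0328, 0.3108]
ee_rot: [0.274, 0.962, -0.0, -0.0]
ft_force: [-0.1, 0.2, -0.1]
grip_width: 0.598
grasp_force: 0.0
```

Run:
```python
from h import *
pick((.3925,-.3535,-.5063),1,.018)
```

```text
turn -2.8  off [-95.2, -386.4] mm  dz 292.8 from [0.4927 0.0328 0.3108] t 18.5
```

Request:
jog_arm(
  deltas=[
    {"gripper": 0.6,"offset": [0,0,0],"rotation": [0,0,-2.8]},
    {"gripper": 0.6,"offset": [-0.0106,-0.0429,0],"rotation": [0,0,0]},
    {"gripper": 0.6,"offset": [-0.0106,-0.0429,0],"rotation": [0,0,0]},
    {"gripper": 0.6,"offset": [-0.0106,-0.0429,0],"rotation": [0,0,0]},
    {"gripper": 0.6,"offset": [-0.0106,-0.0429,0],"rotation": [0,0,0]},
    {"gripper": 0.6,"offset": [-0.0106,-0.0429,0],"rotation": [0,0,0]},
    {"gripper": 0.6,"offset": [-0.0106,-0.0429,0],"rotation": [0,0,0]},
    {"gripper": 0.6,"offset": [-0.0106,-0.0429,0],"rotation": [0,0,0]},
    {"gripper": 0.6,"offset": [-0.0106,-0.0429,0],"rotation": [0,0,0]},
    {"gripper": 0.6,"offset": [-0.0106,-0.0429,0],"rotation": [0,0,0]},
    {"gripper": 0.6,"offset": [0,0,0.045],"rotation": [0,0,0]},
    {"gripper": 0.6,"offset": [0,0,0.045],"rotation": [0,0,0]},
    {"gripper": 0.6,"offset": [0,0,0.045],"rotation": [0,0,0]},
    {"gripper": 0.6,"offset": [0,0,0.045],"rotation": [0,0,0]},
    {"gripper": 0.6,"offset": [0,0,0],"rotation": [0,0,0]},
    {"gripper": 0.6,"offset": [0,0,0],"rotation": [0,0,0]},
  ],
)

```text
clock: 20.1
position: [0.3891, -0.3512, 0.132]
ee_rot: [0.251, 0.968, -0.0, -0.0]
ft_force: [0.7, -0.4, -0.1]
grip_width: 0.602
grasp_force: 0.0
```

```bash
cat > chk.py <<'E'
from h import *
import sys
im=imaging.camera('top'); cv2.imwrite(sys.argv[1],im); b=cv2.imread('pics/top0.png')
for k,p in {'c1':(.5163,-.0475,-1.287),'c2':(.4601,-.0883,-2.3413),'c4':(.3925,-.3535,-.5063)}.items():
    o=np.round(proj([[*p[:2],.01]])[0]).astype(int); print(k,np.abs(im[o[1]-9:o[1]+9,o[0]-9:o[0]+9].astype(int)-b[o[1]-9:o[1]+9,o[0]-9:o[0]+9]).mean().round(1))
E
python3 - <<'E'
from h import *
pick((.3925,-.3535,-.5063),1,.018)
E
python3 chk.py pics/t4.png
python3 - <<'E'
from h import *
pick((.3925,-.3535,-.5063),1,.018)
im=cv2.imread('pics/t4.png'); o=np.array([182,180]); 
a=draw(im,[T(CASE,pocket_poly(i,.017)) for i in range(6)],o,o+[78,58],5); b=im[165:240,295:445]
c=np.zeros((300+290,600,3),np.uint8); c[:300]=cv2.resize(b,None,fx=4,fy=4); c[300:,:390]=a
cv2.imwrite('pics/v3.png',c)
E
```

```text
turn -0.1  off [0.4, -0.3] mm  dz 114.0 from [ 0.3891 -0.3512  0.132 ] t 20.1
c1 2.6
c2 2.5
c4 90.8
turn -0.1  off [1.5, -0.2] mm  dz 115.3 from [ 0.3899 -0.3519  0.1333] t 20.15
```

View pics/v3.png

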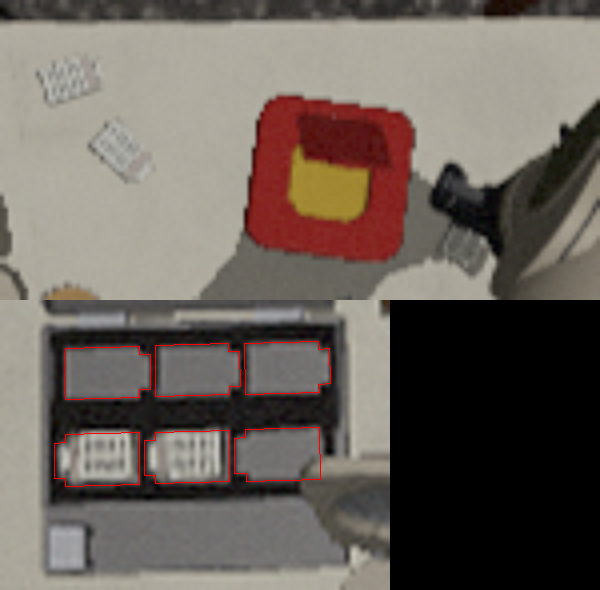

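Pockets 0 and 1 are both filled properly, at crop (100,457) and (188,455). c4 lies under the gripper, unmoved.

Request:
jog_arm(
  deltas=[
    {"gripper": 0.6,"offset": [0.0008,-0.0002,0.045],"rotation": [0,0,0]},
    {"gripper": 0.6,"offset": [0,0,0.045],"rotation": [0,0,0]},
    {"gripper": 0.6,"offset": [0,0,0.025],"rotation": [0,0,0]},
    {"gripper": 0.6,"offset": [0,0,0],"rotation": [0,0,0]},
    {"gripper": 0.6,"offset": [0,0,0],"rotation": [0,0,0]},
  ],
)

```text
clock: 20.65
position: [0.3896, -0.3522, 0.0186]
ee_rot: [0.251, 0.968, -0.001, 0.001]
ft_force: [0.0, -0.2, 1.0]
grip_width: 0.601
grasp_force: 0.0
```

Run:
```python
from h import *
pick((.3925,-.3535,-.5063),1,.018)
```

```text
turn -0.0  off [1.4, 0.3] mm  dz 0.6 from [ 0.3896 -0.3522  0.0186] t 20.65
```

Request:
jog_arm(
  deltas=[
    {"gripper": 0,"offset": [0.001,0,0.0005],"rotation": [0,0,0]},
    {"gripper": 0,"offset": [0,0,0],"rotation": [0,0,0]},
    {"gripper": 0,"offset": [0,0,0],"rotation": [0,0,0]},
    {"gripper": 0,"offset": [0,0,0],"rotation": [0,0,0]},
    {"gripper": 0,"offset": [0,0,0],"rotation": [0,0,0]},
    {"gripper": 0,"offset": [0,0,0],"rotation": [0,0,0]},
  ],
)

```text
clock: 21.25
position: [0.3884, -0.3517, 0.018]
ee_rot: [0.251, 0.968, -0.001, 0.002]
ft_force: [-1.5, 1.7, 8.8]
grip_width: 0.317
grasp_force: 29.3
```

Request:
jog_arm(
  deltas=[
    {"gripper": 0,"offset": [0,0,-0.03],"rotation": [0,0,0]},
    {"gripper": 0,"offset": [0,0,-0.045],"rotation": [0,0,8]},
    {"gripper": 0,"offset": [0,0,-0.045],"rotation": [0,0,8]},
    {"gripper": 0,"offset": [0,0,-0.045],"rotation": [0,0,8]},
    {"gripper": 0,"offset": [0,0,-0.045],"rotation": [0,0,8]},
    {"gripper": 0,"offset": [0,0,-0.045],"rotation": [0,0,8]},
    {"gripper": 0,"offset": [0,0,-0.04],"rotation": [0,0,8]},
    {"gripper": 0,"offset": [0,0,0],"rotation": [0,0,8]},
    {"gripper": 0,"offset": [0,0,0],"rotation": [0,0,3.7]},
    {"gripper": 0,"offset": [0,0,0],"rotation": [0,0,0]},
    {"gripper": 0,"offset": [0,0,0],"rotation": [0,0,0]},
  ],
)

```text
clock: 22.35
position: [0.3872, -0.3503, 0.3113]
ee_rot: [0.698, 0.716, -0.0, 0.001]
ft_force: [0.1, 0.3, -1.1]
grip_width: 0.315
grasp_force: 36.0
```

Run:
```python
from h import *
place(3,.047)
```

```text
turn 0.2  off [645.4, 114.4] mm  dz 264.3 from [ 0.3872 -0.3503  0.3113] t 22.35
```

Request:
jog_arm(
  deltas=[
    {"gripper": 0,"offset": [0.043,0.0076,0],"rotation": [0,0,0]},
    {"gripper": 0,"offset": [0.043,0.0076,0],"rotation": [0,0,0]},
    {"gripper": 0,"offset": [0.043,0.0076,0],"rotation": [0,0,0]},
    {"gripper": 0,"offset": [0.043,0.0076,0],"rotation": [0,0,0]},
    {"gripper": 0,"offset": [0.043,0.0076,0],"rotation": [0,0,0]},
    {"gripper": 0,"offset": [0.043,0.0076,0],"rotation": [0,0,0]},
    {"gripper": 0,"offset": [0.043,0.0076,0],"rotation": [0,0,0]},
    {"gripper": 0,"offset": [0.043,0.0076,0],"rotation": [0,0,0]},
    {"gripper": 0,"offset": [0.043,0.0076,0],"rotation": [0,0,0]},
    {"gripper": 0,"offset": [0.043,0.0076,0],"rotation": [0,0,0]},
    {"gripper": 0,"offset": [0.043,0.0076,0],"rotation": [0,0,0]},
    {"gripper": 0,"offset": [0.043,0.0076,0],"rotation": [0,0,0]},
    {"gripper": 0,"offset": [0.043,0.0076,0],"rotation": [0,0,0]},
    {"gripper": 0,"offset": [0.043,0.0076,0],"rotation": [0,0,0]},
    {"gripper": 0,"offset": [0.043,0.0076,0],"rotation": [0,0,0]},
    {"gripper": 0,"offset": [0,0,0.04],"rotation": [0,0,0]},
    {"gripper": 0,"offset": [0,0,0.045],"rotation": [0,0,0]},
    {"gripper": 0,"offset": [0,0,0.045],"rotation": [0,0,0]},
    {"gripper": 0,"offset": [0,0,0.045],"rotation": [0,0,0]},
    {"gripper": 0,"offset": [0,0,0.045],"rotation": [0,0,0]},
  ],
)

```text
clock: 24.35
position: [0.4867, 0.2966, 0.0887]
ee_rot: [0.698, 0.716, -0.0, 0.0]
ft_force: [0.7, -0.3, -0.1]
grip_width: 0.314
grasp_force: 36.0
```

Request:
jog_arm(
  deltas=[
    {"gripper": 0,"offset": [0,0,0.039],"rotation": [0,0,0]},
    {"gripper": 0,"offset": [0,0,0],"rotation": [0,0,0]},
    {"gripper": 0,"offset": [0,0,0],"rotation": [0,0,0]},
  ],
)

```text
clock: 24.65
position: [0.4868, 0.2971, 0.0521]
ee_rot: [0.699, 0.715, -0.0, -0.0]
ft_force: [0.8, -0.1, 0.7]
grip_width: 0.317
grasp_force: 36.0
```

Run:
```python
from h import *
place(3,.031);imaging.camera('top');place(3,.031)
```

```text
turn 0.1  off [0.3, 0.6] mm  dz 21.1 from [0.4868 0.2971 0.0521] t 24.65
turn 0.1  off [-0.2, -0.2] mm  dz 22.3 from [0.4876 0.2977 0.0533] t 24.7
```

Request:
jog_arm(
  deltas=[
    {"gripper": 0,"offset": [0,0.0002,0.008],"rotation": [0,0,0]},
    {"gripper": 0,"offset": [0,0,0.005],"rotation": [0,0,0]},
    {"gripper": 0,"offset": [0,0,0.003],"rotation": [0,0,0]},
    {"gripper": 0,"offset": [0,0,0.002],"rotation": [0,0,0]},
    {"gripper": 0,"offset": [0,0,0],"rotation": [0,0,0]},
  ],
)

```text
clock: 25.2
position: [0.4869, 0.2968, 0.0331]
ee_rot: [0.699, 0.715, -0.0, 0.0]
ft_force: [-0.1, 0.2, 0.5]
grip_width: 0.314
grasp_force: 36.0
```

Request:
jog_arm(
  deltas=[
    {"gripper": 0,"offset": [0,0,0.002],"rotation": [0,0,0]},
    {"gripper": 0,"offset": [0,0,0.001],"rotation": [0,0,0]},
    {"gripper": 0,"offset": [0,0,0],"rotation": [0,0,0]},
  ],
)

```text
clock: 25.5
position: [0.487, 0.2968, 0.0302]
ee_rot: [0.699, 0.715, -0.0, 0.0]
ft_force: [1.5, -0.1, -1.1]
grip_width: 0.317
grasp_force: 36.0
```

Request:
jog_arm(
  deltas=[
    {"gripper": 0.42,"offset": [0,0,0],"rotation": [0,0,0]},
    {"gripper": 0.42,"offset": [0,0,0],"rotation": [0,0,0]},
    {"gripper": 0.42,"offset": [0,0,0],"rotation": [0,0,0]},
    {"gripper": 0.42,"offset": [0,0,-0.03],"rotation": [0,0,0]},
    {"gripper": 0.42,"offset": [0,0,-0.045],"rotation": [0,0,0]},
    {"gripper": 0.6,"offset": [0,0,-0.045],"rotation": [0,0,0]},
    {"gripper": 0.6,"offset": [0,0,-0.045],"rotation": [0,0,7.5]},
    {"gripper": 0.6,"offset": [0,0,-0.045],"rotation": [0,0,7.5]},
    {"gripper": 0.6,"offset": [0,0,-0.045],"rotation": [0,0,7.5]},
    {"gripper": 0.6,"offset": [0,0,-0.025],"rotation": [0,0,7.5]},
    {"gripper": 0.6,"offset": [0,0,0],"rotation": [0,0,7.5]},
    {"gripper": 0.6,"offset": [0,0,0],"rotation": [0,0,7.9]},
    {"gripper": 0.6,"offset": [0,0,0],"rotation": [0,0,0]},
  ],
)

```text
clock: 26.8
position: [0.4869, 0.297, 0.3103]
ee_rot: [0.921, 0.389, -0.0, 0.0]
ft_force: [0.8, -0.0, 0.0]
grip_width: 0.6
grasp_force: 0.0
```

Run:
```python
from h import *
pick((.4601,-.0883,-2.3413),1,.018)
```

```text
turn -0.1  off [-290.6, 249.2] mm  dz 292.3 from [0.4869 0.297  0.3103] t 26.8
```

Request:
jog_arm(
  deltas=[
    {"gripper": 0.6,"offset": [-0.0323,0.0277,0],"rotation": [0,0,0]},
    {"gripper": 0.6,"offset": [-0.0323,0.0277,0],"rotation": [0,0,0]},
    {"gripper": 0.6,"offset": [-0.0323,0.0277,0],"rotation": [0,0,0]},
    {"gripper": 0.6,"offset": [-0.0323,0.0277,0],"rotation": [0,0,0]},
    {"gripper": 0.6,"offset": [-0.0323,0.0277,0],"rotation": [0,0,0]},
    {"gripper": 0.6,"offset": [-0.0323,0.0277,0],"rotation": [0,0,0]},
    {"gripper": 0.6,"offset": [-0.0323,0.0277,0],"rotation": [0,0,0]},
    {"gripper": 0.6,"offset": [-0.0323,0.0277,0],"rotation": [0,0,0]},
    {"gripper": 0.6,"offset": [-0.0323,0.0277,0],"rotation": [0,0,0]},
    {"gripper": 0.6,"offset": [0,0,0.045],"rotation": [0,0,0]},
    {"gripper": 0.6,"offset": [0,0,0.045],"rotation": [0,0,0]},
    {"gripper": 0.6,"offset": [0,0,0.045],"rotation": [0,0,0]},
    {"gripper": 0.6,"offset": [0,0,0.045],"rotation": [0,0,0]},
    {"gripper": 0.6,"offset": [0,0,0],"rotation": [0,0,0]},
    {"gripper": 0.6,"offset": [0,0,0],"rotation": [0,0,0]},
  ],
)

```text
clock: 28.3
position: [0.4637, -0.0852, 0.1312]
ee_rot: [0.92, 0.391, -0.0, -0.0]
ft_force: [0.1, -0.3, 1.8]
grip_width: 0.601
grasp_force: 0.0
```

```bash
python3 - <<'E'
from h import *
pick((.4601,-.0883,-2.3413),1,.018)
E
python3 chk.py pics/t5.png
python3 - <<'E'
from h import *
pick((.4601,-.0883,-2.3413),1,.018)
im=cv2.imread('pics/t5.png'); o=np.array([182,180]); 
a=draw(im,[T(CASE,pocket_poly(i,.017)) for i in range(6)],o,o+[78,58],5); b=im[165:240,255:405]
c=np.zeros((300+290,600,3),np.uint8); c[:300]=cv2.resize(b,None,fx=4,fy=4); c[300:,:390]=a
cv2.imwrite('pics/v4.png',c)
E
```

```text
turn 0.2  off [-0.2, -0.4] mm  dz 113.2 from [ 0.4637 -0.0852  0.1312] t 28.3
c1 34.1
c2 34.7
c4 12.1
turn 0.1  off [-0.8, -1.3] mm  dz 114.4 from [ 0.4647 -0.0854  0.1324] t 28.35
```

View pics/v4.png

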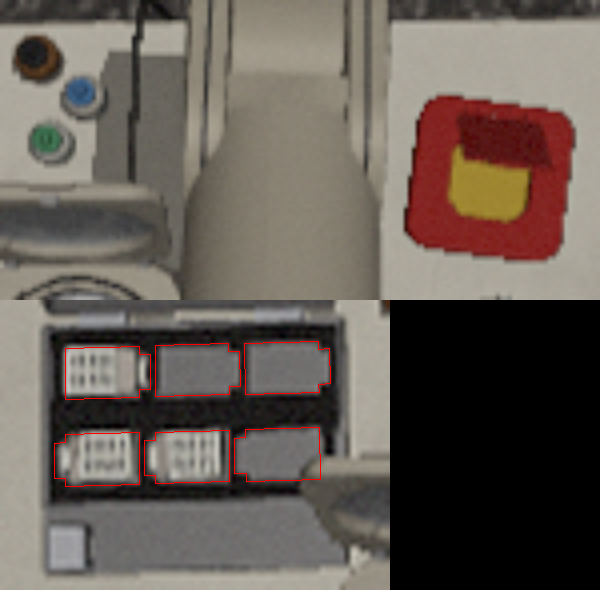

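Pocket 3 is also properly filled, at crop (105,372). The arm hides c1 and c2, so I'll back off briefly to confirm they have not been knocked.

Request:
jog_arm(
  deltas=[
    {"gripper": 0.6,"offset": [0,0,-0.045],"rotation": [0,0,0]},
    {"gripper": 0.6,"offset": [0,0,-0.045],"rotation": [0,0,0]},
    {"gripper": 0.6,"offset": [0,0,-0.045],"rotation": [0,0,0]},
    {"gripper": 0.6,"offset": [0,0,-0.045],"rotation": [0,0,0]},
    {"gripper": 0.6,"offset": [0.0323,-0.0277,0],"rotation": [0,0,0]},
    {"gripper": 0.6,"offset": [0.0323,-0.0277,0],"rotation": [0,0,0]},
    {"gripper": 0.6,"offset": [0.0323,-0.0277,0],"rotation": [0,0,0]},
    {"gripper": 0.6,"offset": [0.0323,-0.0277,0],"rotation": [0,0,0]},
    {"gripper": 0.6,"offset": [0.0323,-0.0277,0],"rotation": [0,0,0]},
    {"gripper": 0.6,"offset": [0.0323,-0.0277,0],"rotation": [0,0,0]},
    {"gripper": 0.6,"offset": [0,0,0],"rotation": [0,0,0]},
  ],
)

```text
clock: 29.45
position: [0.4784, 0.1761, 0.3135]
ee_rot: [0.919, 0.394, 0.002, -0.0]
ft_force: [-0.5, -0.4, -0.2]
grip_width: 0.6
grasp_force: 0.0
```

```bash
python3 chk.py pics/t6.png
python3 - <<'E'
from h import *
pick((.4601,-.0883,-2.3413),1,.018)
E
```

```text
c1 3.2
c2 3.1
c4 12.5
turn 0.4  off [-196.1, 168.5] mm  dz 295.2 from [0.4789 0.173  0.3132] t 29.5
```

c1 and c2 have not moved, so I'll go in.

Request:
jog_arm(
  deltas=[
    {"gripper": 0.6,"offset": [-0.0325,0.0278,0],"rotation": [0,0,0]},
    {"gripper": 0.6,"offset": [-0.0325,0.0278,0],"rotation": [0,0,0]},
    {"gripper": 0.6,"offset": [-0.0325,0.0278,0],"rotation": [0,0,0]},
    {"gripper": 0.6,"offset": [-0.0325,0.0278,0],"rotation": [0,0,0]},
    {"gripper": 0.6,"offset": [-0.0325,0.0278,0],"rotation": [0,0,0]},
    {"gripper": 0.6,"offset": [-0.0325,0.0278,0],"rotation": [0,0,0]},
    {"gripper": 0.6,"offset": [0,0,0.045],"rotation": [0,0,0]},
    {"gripper": 0.6,"offset": [0,0,0.045],"rotation": [0,0,0]},
    {"gripper": 0.6,"offset": [0,0,0.045],"rotation": [0,0,0]},
    {"gripper": 0.6,"offset": [0,0,0.045],"rotation": [0,0,0]},
    {"gripper": 0.6,"offset": [0,0,0.045],"rotation": [0,0,0]},
    {"gripper": 0.6,"offset": [0,0,0.04],"rotation": [0,0,0]},
    {"gripper": 0.6,"offset": [0,0,0],"rotation": [0,0,0]},
    {"gripper": 0.6,"offset": [0,0,0],"rotation": [0,0,0]},
  ],
)

```text
clock: 30.9
position: [0.4641, -0.0875, 0.0474]
ee_rot: [0.921, 0.39, 0.0, 0.001]
ft_force: [1.0, 0.5, 0.5]
grip_width: 0.603
grasp_force: 0.0
```

Run:
```python
from h import *
pick((.4601,-.0883,-2.3413),1,.018)
imaging.camera('top')
pick((.4601,-.0883,-2.3413),1,.018)
```

```text
turn -0.0  off [1.1, -2.3] mm  dz 29.4 from [ 0.4641 -0.0875  0.0474] t 30.9
turn 0.0  off [0.5, -3.0] mm  dz 30.2 from [ 0.465  -0.0875  0.0482] t 30.95
```

Request:
jog_arm(
  deltas=[
    {"gripper": 0.6,"offset": [0.0008,-0.0026,0.018],"rotation": [0,0,0]},
    {"gripper": 0.6,"offset": [0,0,0.012],"rotation": [0,0,0]},
    {"gripper": 0.6,"offset": [0,0,0],"rotation": [0,0,0]},
    {"gripper": 0,"offset": [0,0,0],"rotation": [0,0,0]},
    {"gripper": 0,"offset": [0,0,0],"rotation": [0,0,0]},
    {"gripper": 0,"offset": [0,0,0],"rotation": [0,0,0]},
    {"gripper": 0,"offset": [0,0,0],"rotation": [0,0,0]},
    {"gripper": 0,"offset": [0,0,0],"rotation": [0,0,0]},
  ],
)

```text
clock: 31.75
position: [0.4627, -0.0846, 0.0166]
ee_rot: [0.921, 0.39, 0.001, 0.001]
ft_force: [-1.1, -0.4, 6.7]
grip_width: 0.316
grasp_force: 29.9
```

Run:
```python
from h import *
pick((.4601,-.0883,-2.3413),1,.018)
```

```text
turn 0.0  off [0.0, 0.7] mm  dz -1.4 from [ 0.4627 -0.0846  0.0166] t 31.75
```

Request:
jog_arm(
  deltas=[
    {"gripper": 0,"offset": [0,0,-0.03],"rotation": [0,0,0]},
    {"gripper": 0,"offset": [0,0,-0.045],"rotation": [0,0,-7.5]},
    {"gripper": 0,"offset": [0,0,-0.045],"rotation": [0,0,-7.5]},
    {"gripper": 0,"offset": [0,0,-0.045],"rotation": [0,0,-7.5]},
    {"gripper": 0,"offset": [0,0,-0.045],"rotation": [0,0,-7.5]},
    {"gripper": 0,"offset": [0,0,-0.045],"rotation": [0,0,-7.5]},
    {"gripper": 0,"offset": [0,0,-0.04],"rotation": [0,0,-7.6]},
    {"gripper": 0,"offset": [0,0,0],"rotation": [0,0,0]},
    {"gripper": 0,"offset": [0,0,0],"rotation": [0,0,0]},
  ],
)

```text
clock: 32.65
position: [0.4621, -0.0842, 0.3113]
ee_rot: [0.701, 0.713, 0.0, 0.001]
ft_force: [0.1, -0.2, -0.7]
grip_width: 0.32
grasp_force: 30.1
```

Run:
```python
from h import *
place(4,.047)
```

```text
turn -0.3  off [325.0, 33.7] mm  dz 264.3 from [ 0.4621 -0.0842  0.3113] t 32.65
```

Request:
jog_arm(
  deltas=[
    {"gripper": 0,"offset": [0,0,0],"rotation": [0,0,-0.2]},
    {"gripper": 0,"offset": [0.0406,0.0042,0],"rotation": [0,0,0]},
    {"gripper": 0,"offset": [0.0406,0.0042,0],"rotation": [0,0,0]},
    {"gripper": 0,"offset": [0.0406,0.0042,0],"rotation": [0,0,0]},
    {"gripper": 0,"offset": [0.0406,0.0042,0],"rotation": [0,0,0]},
    {"gripper": 0,"offset": [0.0406,0.0042,0],"rotation": [0,0,0]},
    {"gripper": 0,"offset": [0.0406,0.0042,0],"rotation": [0,0,0]},
    {"gripper": 0,"offset": [0.0406,0.0042,0],"rotation": [0,0,0]},
    {"gripper": 0,"offset": [0.0406,0.0042,0],"rotation": [0,0,0]},
    {"gripper": 0,"offset": [0,0,0.04],"rotation": [0,0,0]},
    {"gripper": 0,"offset": [0,0,0.045],"rotation": [0,0,0]},
    {"gripper": 0,"offset": [0,0,0.045],"rotation": [0,0,0]},
    {"gripper": 0,"offset": [0,0,0.045],"rotation": [0,0,0]},
    {"gripper": 0,"offset": [0,0,0.045],"rotation": [0,0,0]},
    {"gripper": 0,"offset": [0,0,0.04],"rotation": [0,0,0]},
    {"gripper": 0,"offset": [0,0,0],"rotation": [0,0,0]},
    {"gripper": 0,"offset": [0,0,0],"rotation": [0,0,0]},
  ],
)

```text
clock: 34.35
position: [0.488, 0.2412, 0.0502]
ee_rot: [0.7, 0.714, -0.001, -0.001]
ft_force: [-0.0, 1.0, 0.4]
grip_width: 0.316
grasp_force: 30.0
```

Run:
```python
from h import *
place(4,.031);imaging.camera('top');place(4,.031)
```

```text
turn -0.1  off [0.3, 0.7] mm  dz 19.2 from [0.488  0.2412 0.0502] t 34.35
turn -0.1  off [-0.3, -0.4] mm  dz 20.6 from [0.4891 0.2418 0.0516] t 34.4
```

Request:
jog_arm(
  deltas=[
    {"gripper": 0,"offset": [0,0.0002,0.008],"rotation": [0,0,0]},
    {"gripper": 0,"offset": [0,0,0.005],"rotation": [0,0,0]},
    {"gripper": 0,"offset": [0,0,0.003],"rotation": [0,0,0]},
    {"gripper": 0,"offset": [0,0,0.002],"rotation": [0,0,0]},
    {"gripper": 0,"offset": [0,0,0],"rotation": [0,0,0]},
  ],
)

```text
clock: 34.9
position: [0.4889, 0.2413, 0.0322]
ee_rot: [0.7, 0.714, -0.0, 0.0]
ft_force: [0.2, 1.7, -0.3]
grip_width: 0.319
grasp_force: 30.0
```

Request:
jog_arm(
  deltas=[
    {"gripper": 0,"offset": [0,0,0.0015],"rotation": [0,0,0]},
    {"gripper": 0,"offset": [0,0,0],"rotation": [0,0,0]},
  ],
)

```text
clock: 35.1
position: [0.489, 0.2413, 0.0307]
ee_rot: [0.7, 0.714, -0.0, 0.0]
ft_force: [1.0, 0.9, -0.2]
grip_width: 0.319
grasp_force: 30.1
```

Request:
jog_arm(
  deltas=[
    {"gripper": 0.42,"offset": [0,0,0],"rotation": [0,0,0]},
    {"gripper": 0.42,"offset": [0,0,0],"rotation": [0,0,0]},
    {"gripper": 0.42,"offset": [0,0,0],"rotation": [0,0,0]},
    {"gripper": 0.42,"offset": [0,0,-0.03],"rotation": [0,0,0]},
    {"gripper": 0.42,"offset": [0,0,-0.045],"rotation": [0,0,0]},
    {"gripper": 0.6,"offset": [0,0,-0.045],"rotation": [0,0,0]},
    {"gripper": 0.6,"offset": [0,0,-0.045],"rotation": [0,0,-7.5]},
    {"gripper": 0.6,"offset": [0,0,-0.045],"rotation": [0,0,-7.5]},
    {"gripper": 0.6,"offset": [0,0,-0.045],"rotation": [0,0,0]},
    {"gripper": 0.6,"offset": [0,0,-0.025],"rotation": [0,0,0]},
    {"gripper": 0.6,"offset": [0,0,0],"rotation": [0,0,0]},
    {"gripper": 0.6,"offset": [0,0,0],"rotation": [0,0,0]},
  ],
)

```text
clock: 36.3
position: [0.489, 0.2412, 0.3106]
ee_rot: [0.601, 0.8, -0.0, 0.0]
ft_force: [0.3, 1.1, -1.1]
grip_width: 0.597
grasp_force: 0.0
```

```bash
python3 chk.py pics/t7.png
python3 - <<'E'
from h import *
pick((.5163,-.0475,-1.287),1,.018)
im=cv2.imread('pics/t7.png'); print(fit_sil(im,(.5163,-.0475,-1.287))[:2])
E
```

```text
c1 3.2
c2 9.1
c4 12.6
turn -0.1  off [-280.1, -54.3] mm  dz 291.8 from [0.4887 0.2409 0.3098] t 36.35
(array([ 0.51555744, -0.04751531, -1.24859292]), np.float64(-0.9423221857191709))
```

Request:
jog_arm(
  deltas=[
    {"gripper": 0.6,"offset": [-0.04,-0.0077,0],"rotation": [0,0,0]},
    {"gripper": 0.6,"offset": [-0.04,-0.0077,0],"rotation": [0,0,0]},
    {"gripper": 0.6,"offset": [-0.04,-0.0077,0],"rotation": [0,0,0]},
    {"gripper": 0.6,"offset": [-0.04,-0.0077,0],"rotation": [0,0,0]},
    {"gripper": 0.6,"offset": [-0.04,-0.0077,0],"rotation": [0,0,0]},
    {"gripper": 0.6,"offset": [-0.04,-0.0077,0],"rotation": [0,0,0]},
    {"gripper": 0.6,"offset": [-0.04,-0.0077,0],"rotation": [0,0,0]},
    {"gripper": 0.6,"offset": [0,0,0.045],"rotation": [0,0,0]},
    {"gripper": 0.6,"offset": [0,0,0.045],"rotation": [0,0,0]},
    {"gripper": 0.6,"offset": [0,0,0.045],"rotation": [0,0,0]},
    {"gripper": 0.6,"offset": [0,0,0.045],"rotation": [0,0,0]},
    {"gripper": 0.6,"offset": [0,0,0.045],"rotation": [0,0,0]},
    {"gripper": 0.6,"offset": [0,0,0.036],"rotation": [0,0,0]},
    {"gripper": 0.6,"offset": [0,0,0],"rotation": [0,0,0]},
    {"gripper": 0.6,"offset": [0,0,0],"rotation": [0,0,0]},
  ],
)

```text
clock: 37.85
position: [0.5146, -0.0425, 0.0498]
ee_rot: [0.6, 0.8, -0.001, -0.001]
ft_force: [-0.1, 0.8, 1.0]
grip_width: 0.598
grasp_force: 0.0
```

Run:
```python
from h import *
pick((.5160,-.0475,-1.270),1,.018)
imaging.camera('top')
pick((.5160,-.0475,-1.270),1,.018)
```

```text
turn -1.0  off [-0.7, -0.2] mm  dz 31.8 from [ 0.5146 -0.0425  0.0498] t 37.85
turn -1.0  off [-0.2, -1.2] mm  dz 33.0 from [ 0.5158 -0.0426  0.051 ] t 37.9
```

Request:
jog_arm(
  deltas=[
    {"gripper": 0.6,"offset": [-0.0005,-0.0007,0.02],"rotation": [0,0,-1]},
    {"gripper": 0.6,"offset": [0,0,0.012],"rotation": [0,0,0]},
    {"gripper": 0.6,"offset": [0,0,0],"rotation": [0,0,0]},
    {"gripper": 0,"offset": [0,0,0],"rotation": [0,0,0]},
    {"gripper": 0,"offset": [0,0,0],"rotation": [0,0,0]},
    {"gripper": 0,"offset": [0,0,0],"rotation": [0,0,0]},
    {"gripper": 0,"offset": [0,0,0],"rotation": [0,0,0]},
    {"gripper": 0,"offset": [0,0,0],"rotation": [0,0,0]},
  ],
)

```text
clock: 38.7
position: [0.5155, -0.0435, 0.019]
ee_rot: [0.594, 0.805, 0.0, 0.001]
ft_force: [-1.5, 0.1, 6.6]
grip_width: 0.316
grasp_force: 30.1
```

Run:
```python
from h import *
pick((.5160,-.0475,-1.270),1,.018)
```

```text
turn -0.1  off [0.5, -0.7] mm  dz 1.0 from [ 0.5155 -0.0435  0.019 ] t 38.7
```

Request:
jog_arm(
  deltas=[
    {"gripper": 0,"offset": [0,0,-0.03],"rotation": [0,0,0]},
    {"gripper": 0,"offset": [0,0,-0.045],"rotation": [0,0,4]},
    {"gripper": 0,"offset": [0,0,-0.045],"rotation": [0,0,4]},
    {"gripper": 0,"offset": [0,0,-0.045],"rotation": [0,0,4]},
    {"gripper": 0,"offset": [0,0,-0.045],"rotation": [0,0,4]},
    {"gripper": 0,"offset": [0,0,-0.045],"rotation": [0,0,0]},
    {"gripper": 0,"offset": [0,0,-0.038],"rotation": [0,0,0]},
    {"gripper": 0,"offset": [0,0,0],"rotation": [0,0,0]},
    {"gripper": 0,"offset": [0,0,0],"rotation": [0,0,0]},
  ],
)

```text
clock: 39.6
position: [0.5149, -0.0433, 0.3116]
ee_rot: [0.7, 0.714, 0.0, 0.001]
ft_force: [-0.7, -0.4, -0.6]
grip_width: 0.317
grasp_force: 29.9
```

Run:
```python
from h import *
place(5,.047)
```

```text
turn -0.1  off [229.2, -20.0] mm  dz 264.6 from [ 0.5149 -0.0433  0.3116] t 39.6
```

Request:
jog_arm(
  deltas=[
    {"gripper": 0,"offset": [0.0382,-0.0033,0],"rotation": [0,0,0]},
    {"gripper": 0,"offset": [0.0382,-0.0033,0],"rotation": [0,0,0]},
    {"gripper": 0,"offset": [0.0382,-0.0033,0],"rotation": [0,0,0]},
    {"gripper": 0,"offset": [0.0382,-0.0033,0],"rotation": [0,0,0]},
    {"gripper": 0,"offset": [0.0382,-0.0033,0],"rotation": [0,0,0]},
    {"gripper": 0,"offset": [0.0382,-0.0033,0],"rotation": [0,0,0]},
    {"gripper": 0,"offset": [0,0,0.04],"rotation": [0,0,0]},
    {"gripper": 0,"offset": [0,0,0.045],"rotation": [0,0,0]},
    {"gripper": 0,"offset": [0,0,0.045],"rotation": [0,0,0]},
    {"gripper": 0,"offset": [0,0,0.045],"rotation": [0,0,0]},
    {"gripper": 0,"offset": [0,0,0.045],"rotation": [0,0,0]},
    {"gripper": 0,"offset": [0,0,0.04],"rotation": [0,0,0]},
    {"gripper": 0,"offset": [0,0,0],"rotation": [0,0,0]},
    {"gripper": 0,"offset": [0,0,0],"rotation": [0,0,0]},
  ],
)

```text
clock: 41.0
position: [0.4894, 0.1855, 0.0508]
ee_rot: [0.7, 0.715, -0.001, -0.001]
ft_force: [0.1, 0.1, -0.1]
grip_width: 0.315
grasp_force: 29.9
```

Run:
```python
from h import *
place(5,.031);imaging.camera('top');place(5,.031)
```

```text
turn -0.0  off [0.0, 0.5] mm  dz 19.8 from [0.4894 0.1855 0.0508] t 41.0
turn -0.0  off [-0.3, -0.6] mm  dz 21.1 from [0.4906 0.1858 0.0521] t 41.05
```

Request:
jog_arm(
  deltas=[
    {"gripper": 0,"offset": [0,0,0.008],"rotation": [0,0,0]},
    {"gripper": 0,"offset": [0,0,0.005],"rotation": [0,0,0]},
    {"gripper": 0,"offset": [0,0,0.003],"rotation": [0,0,0]},
    {"gripper": 0,"offset": [0,0,0.002],"rotation": [0,0,0]},
    {"gripper": 0,"offset": [0,0,0],"rotation": [0,0,0]},
  ],
)

```text
clock: 41.55
position: [0.4901, 0.1852, 0.0327]
ee_rot: [0.7, 0.714, -0.0, 0.0]
ft_force: [-0.2, -0.1, 0.1]
grip_width: 0.317
grasp_force: 29.9
```

Request:
jog_arm(
  deltas=[
    {"gripper": 0,"offset": [0,0,0.0015],"rotation": [0,0,0]},
    {"gripper": 0,"offset": [0,0,0],"rotation": [0,0,0]},
  ],
)

```text
clock: 41.75
position: [0.4902, 0.1852, 0.0312]
ee_rot: [0.7, 0.714, -0.0, 0.0]
ft_force: [0.5, 0.2, -1.2]
grip_width: 0.316
grasp_force: 29.9
```

Request:
jog_arm(
  deltas=[
    {"gripper": 0.42,"offset": [0,0,0],"rotation": [0,0,0]},
    {"gripper": 0.42,"offset": [0,0,0],"rotation": [0,0,0]},
    {"gripper": 0.42,"offset": [0,0,0],"rotation": [0,0,0]},
    {"gripper": 0.42,"offset": [0,0,-0.03],"rotation": [0,0,0]},
    {"gripper": 0.42,"offset": [0,0,-0.045],"rotation": [0,0,0]},
    {"gripper": 0,"offset": [0,0,-0.045],"rotation": [0,0,0]},
    {"gripper": 0,"offset": [0,0,-0.045],"rotation": [0,0,0]},
    {"gripper": 0,"offset": [0,0,-0.045],"rotation": [0,0,0]},
    {"gripper": 0,"offset": [0,0,-0.045],"rotation": [0,0,0]},
    {"gripper": 0,"offset": [0,0,-0.025],"rotation": [0,0,0]},
    {"gripper": 0,"offset": [-0.045,0,0],"rotation": [0,0,0]},
    {"gripper": 0,"offset": [-0.045,0,0],"rotation": [0,0,0]},
    {"gripper": 0,"offset": [-0.045,0,0],"rotation": [0,0,0]},
    {"gripper": 0,"offset": [-0.045,0,0],"rotation": [0,0,0]},
    {"gripper": 0,"offset": [-0.045,0,0],"rotation": [0,0,0]},
    {"gripper": 0,"offset": [0,0,0],"rotation": [0,0,0]},
  ],
)

```text
clock: 43.35
position: [0.4944, -0.0465, 0.311]
ee_rot: [0.703, 0.711, -0.001, 0.001]
ft_force: [-0.1, 1.1, -0.5]
grip_width: -0.001
grasp_force: 0.0
```

Run:
```python
from h import *
im=imaging.camera('top'); o=np.array([170,140]); a=draw(im,[T(CASE,pocket_poly(i,.017)) for i in range(6)],o,o+[100,100],6)
cv2.imwrite('pics/v5.png',a)
q=T(CASE,[(.195,-.076,0)])[0]; goto(q[0],q[1],CASE[2]+np.pi/2,.135)
```

```text
turn -0.4  off [203.8, 168.3] mm  dz 176.1 from [ 0.4946 -0.0428  0.3111] t 43.4
```

View pics/v5.png

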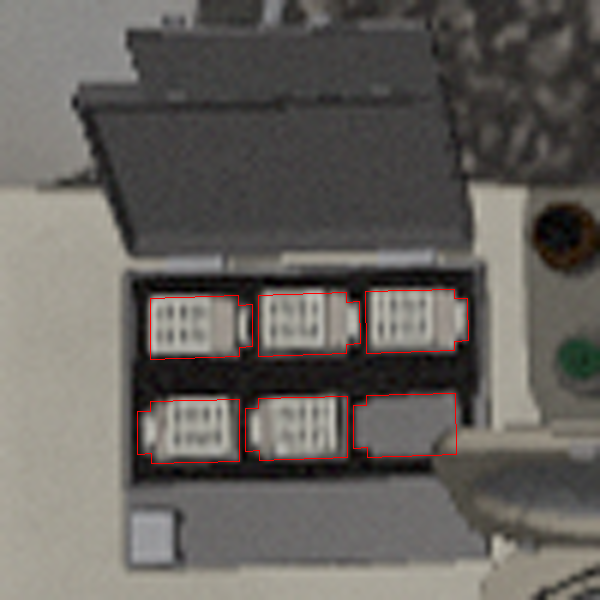

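All five cassettes are seated with their lips in the notches: crop (200,328), (300,325) and (410,320) in the back row, (198,430) and (298,428) in front. The lid stands open above. Next I go behind it at case y = -76 mm.

Request:
jog_arm(
  deltas=[
    {"gripper": 0,"offset": [0,0,0],"rotation": [0,0,-0.4]},
    {"gripper": 0,"offset": [0.034,0.028,0],"rotation": [0,0,0]},
    {"gripper": 0,"offset": [0.034,0.028,0],"rotation": [0,0,0]},
    {"gripper": 0,"offset": [0.034,0.028,0],"rotation": [0,0,0]},
    {"gripper": 0,"offset": [0.034,0.028,0],"rotation": [0,0,0]},
    {"gripper": 0,"offset": [0.034,0.028,0],"rotation": [0,0,0]},
    {"gripper": 0,"offset": [0.034,0.028,0],"rotation": [0,0,0]},
    {"gripper": 0,"offset": [0,0,0.04],"rotation": [0,0,0]},
    {"gripper": 0,"offset": [0,0,0.045],"rotation": [0,0,0]},
    {"gripper": 0,"offset": [0,0,0],"rotation": [0,0,0]},
    {"gripper": 0,"offset": [0,0,0],"rotation": [0,0,0]},
  ],
)

```text
clock: 44.5
position: [0.6567, 0.17, 0.2271]
ee_rot: [0.697, 0.717, -0.0, -0.0]
ft_force: [0.2, -0.4, 0.9]
grip_width: -0.001
grasp_force: 0.0
```

Run:
```python
from h import *
q=T(CASE,[(.195,-.076,0)])[0]; goto(q[0],q[1],CASE[2]+np.pi/2,.14); print(manip.get_obs()['ee_rot'])
```

```text
turn 0.4  off [-5.3, 1.6] mm  dz 87.1 from [0.6567 0.17   0.2271] t 44.5
[ 6.96730083e-01  7.17333260e-01 -3.35884149e-04 -2.71243092e-04]
```

Request:
jog_arm(
  deltas=[
    {"gripper": 0,"offset": [-0.005,0.001,0],"rotation": [0,0,0.4]},
    {"gripper": 0,"offset": [0,0,0.045],"rotation": [0,0,0]},
    {"gripper": 0,"offset": [0,0,0.042],"rotation": [0,0,0]},
    {"gripper": 0,"offset": [0,-0.01,0],"rotation": [0,0,0]},
    {"gripper": 0,"offset": [0,-0.01,0],"rotation": [0,0,0]},
    {"gripper": 0,"offset": [0,-0.01,0],"rotation": [0,0,0]},
    {"gripper": 0,"offset": [0,-0.01,0],"rotation": [0,0,0]},
    {"gripper": 0,"offset": [0,-0.01,0],"rotation": [0,0,0]},
    {"gripper": 0,"offset": [0,-0.01,0],"rotation": [0,0,0]},
  ],
)

```text
clock: 45.4
position: [0.6066, 0.1636, 0.1502]
ee_rot: [0.701, 0.713, 0.01, 0.007]
ft_force: [3.3, 0.6, 2.5]
grip_width: -0.001
grasp_force: 1.4
```

Request:
jog_arm(
  deltas=[
    {"gripper": 0,"offset": [0,-0.01,0],"rotation": [0,0,0]},
    {"gripper": 0,"offset": [0,-0.01,0],"rotation": [0,0,0]},
    {"gripper": 0,"offset": [0,-0.01,0],"rotation": [0,0,0]},
    {"gripper": 0,"offset": [0,-0.01,0],"rotation": [0,0,0]},
  ],
)

```text
clock: 45.8
position: [0.5623, 0.1624, 0.1454]
ee_rot: [0.7, 0.714, 0.005, 0.004]
ft_force: [6.5, -5.0, 38.5]
grip_width: -0.003
grasp_force: 19.9
```

Request:
jog_arm(
  deltas=[
    {"gripper": 0,"offset": [0,-0.01,0],"rotation": [0,0,0]},
    {"gripper": 0,"offset": [0,-0.01,0],"rotation": [0,0,0]},
    {"gripper": 0,"offset": [0,-0.01,0],"rotation": [0,0,0]},
    {"gripper": 0,"offset": [0,-0.01,0],"rotation": [0,0,0]},
    {"gripper": 0,"offset": [0,-0.01,0],"rotation": [0,0,0]},
  ],
)

```text
clock: 46.3
position: [0.5095, 0.1618, 0.143]
ee_rot: [0.7, 0.714, 0.002, 0.002]
ft_force: [-0.9, -0.8, 18.8]
grip_width: 0.003
grasp_force: 9.3
```

Run:
```python
from h import *
im=imaging.camera('scene'); cv2.imwrite('pics/s1.png',cv2.resize(im[150:360,110:370],None,fx=2.9,fy=2.8,interpolation=cv2.INTER_CUBIC))
o=manip.get_obs(); print(o['clock'],o['position'],o['ft_force'])
```

```text
46.35 [0.5077531  0.16181895 0.14259421] [-3.76345883 -1.57429792 20.28063534]
```

View pics/s1.png

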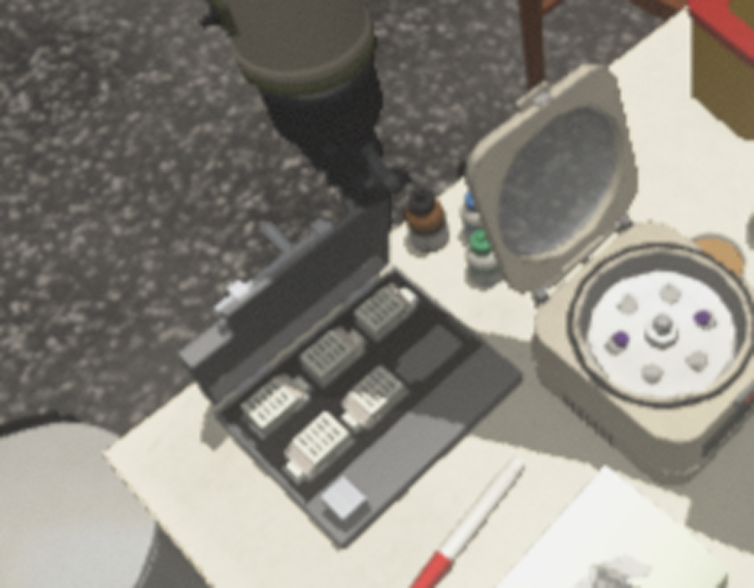

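The lid is near upright, with the fingers behind its flange at crop (385,185). The upward force is friction from the rising flange. I'll ease up a little and keep pushing.

Request:
jog_arm(
  deltas=[
    {"gripper": 0,"offset": [0,-0.004,-0.003],"rotation": [0,0,0]},
    {"gripper": 0,"offset": [0,-0.01,0],"rotation": [0,0,0]},
    {"gripper": 0,"offset": [0,-0.01,0],"rotation": [0,0,0]},
    {"gripper": 0,"offset": [0,-0.01,0],"rotation": [0,0,0]},
  ],
)

```text
clock: 46.75
position: [0.4728, 0.1601, 0.1419]
ee_rot: [0.7, 0.714, -0.001, -0.0]
ft_force: [0.4, 0.3, 0.7]
grip_width: 0.002
grasp_force: 0.1
```

Run:
```python
from h import *
im=imaging.camera('scene'); cv2.imwrite('pics/s2.png',cv2.resize(im[190:360,140:350],None,fx=2.9,fy=2.8,interpolation=cv2.INTER_CUBIC))
o=manip.get_obs(); print(o['clock'],o['position'],o['ft_force'])
```

```text
46.8 [0.47151747 0.16026462 0.14177092] [-0.61140334  0.68516042 -0.78036538]
```

View pics/s2.png

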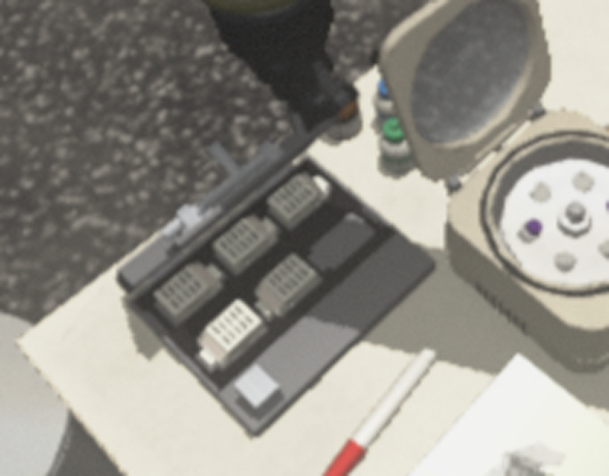

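The lid is past upright, edge-on to the camera, and sinking shut. I'll lift clear, back off toward the hinge side and wait.

Request:
jog_arm(
  deltas=[
    {"gripper": 0,"offset": [0,0,0],"rotation": [0,0,0]},
    {"gripper": 0,"offset": [0,0,0],"rotation": [0,0,0]},
    {"gripper": 0,"offset": [0,0,0],"rotation": [0,0,0]},
    {"gripper": 0,"offset": [0,0,0],"rotation": [0,0,0]},
    {"gripper": 0,"offset": [0,0,0],"rotation": [0,0,0]},
    {"gripper": 0,"offset": [0,0,0],"rotation": [0,0,0]},
    {"gripper": 0,"offset": [0,0,0],"rotation": [0,0,0]},
    {"gripper": 0,"offset": [0,0,-0.02],"rotation": [0,0,0]},
    {"gripper": 0,"offset": [0,0,-0.04],"rotation": [0,0,0]},
    {"gripper": 0,"offset": [0,0,-0.04],"rotation": [0,0,0]},
    {"gripper": 0,"offset": [0,0,-0.04],"rotation": [0,0,0]},
    {"gripper": 0,"offset": [0,0,-0.03],"rotation": [0,0,0]},
    {"gripper": 0,"offset": [-0.04,0,0],"rotation": [0,0,0]},
    {"gripper": 0,"offset": [-0.045,0,0],"rotation": [0,0,0]},
    {"gripper": 0,"offset": [-0.045,0,0],"rotation": [0,0,0]},
    {"gripper": 0,"offset": [-0.045,0,0],"rotation": [0,0,0]},
    {"gripper": 0,"offset": [-0.03,0,0],"rotation": [0,0,0]},
    {"gripper": 0,"offset": [0,0,0],"rotation": [0,0,0]},
    {"gripper": 0,"offset": [0,0,0],"rotation": [0,0,0]},
    {"gripper": 0,"offset": [0,0,0],"rotation": [0,0,0]},
  ],
)

```text
clock: 48.8
position: [0.4786, -0.0434, 0.3124]
ee_rot: [0.699, 0.715, -0.0, 0.0]
ft_force: [0.3, 0.9, 0.1]
grip_width: -0.005
grasp_force: 0.0
```

Request:
jog_arm(
  deltas=[
    {"gripper": 0,"offset": [0,0,0],"rotation": [0,0,0]},
    {"gripper": 0,"offset": [0,0,0],"rotation": [0,0,0]},
    {"gripper": 0,"offset": [0,0,0],"rotation": [0,0,0]},
    {"gripper": 0,"offset": [0,0,0],"rotation": [0,0,0]},
    {"gripper": 0,"offset": [0,0,0],"rotation": [0,0,0]},
    {"gripper": 0,"offset": [0,0,0],"rotation": [0,0,0]},
    {"gripper": 0,"offset": [0,0,0],"rotation": [0,0,0]},
    {"gripper": 0,"offset": [0,0,0],"rotation": [0,0,0]},
    {"gripper": 0,"offset": [0,0,0],"rotation": [0,0,0]},
    {"gripper": 0,"offset": [0,0,0],"rotation": [0,0,0]},
    {"gripper": 0,"offset": [0,0,0],"rotation": [0,0,0]},
    {"gripper": 0,"offset": [0,0,0],"rotation": [0,0,0]},
    {"gripper": 0,"offset": [0,0,0],"rotation": [0,0,0]},
    {"gripper": 0,"offset": [0,0,0],"rotation": [0,0,0]},
    {"gripper": 0,"offset": [0,0,0],"rotation": [0,0,0]},
    {"gripper": 0,"offset": [0,0,0],"rotation": [0,0,0]},
    {"gripper": 0,"offset": [0,0,0],"rotation": [0,0,0]},
    {"gripper": 0,"offset": [0,0,0],"rotation": [0,0,0]},
    {"gripper": 0,"offset": [0,0,0],"rotation": [0,0,0]},
    {"gripper": 0,"offset": [0,0,0],"rotation": [0,0,0]},
  ],
)

```text
clock: 50.8
position: [0.4785, -0.0447, 0.3124]
ee_rot: [0.7, 0.714, -0.0, 0.0]
ft_force: [0.4, 0.1, 0.6]
grip_width: -0.0
grasp_force: 0.0
```

Run:
```python
from h import *
t=imaging.camera('top'); s=imaging.camera('scene')
c=np.zeros((360,800,3),np.uint8)
c[:360,:360]=cv2.resize(t[170:242,180:252],(360,360),interpolation=cv2.INTER_CUBIC)
c[:360,370:800]=cv2.resize(s[190:350,140:331],(430,360),interpolation=cv2.INTER_CUBIC)
cv2.imwrite('pics/v6.png',c); cv2.imwrite('pics/t8.png',t); cv2.imwrite('pics/s8.png',s)
```

```text
(no output)
```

View pics/v6.png

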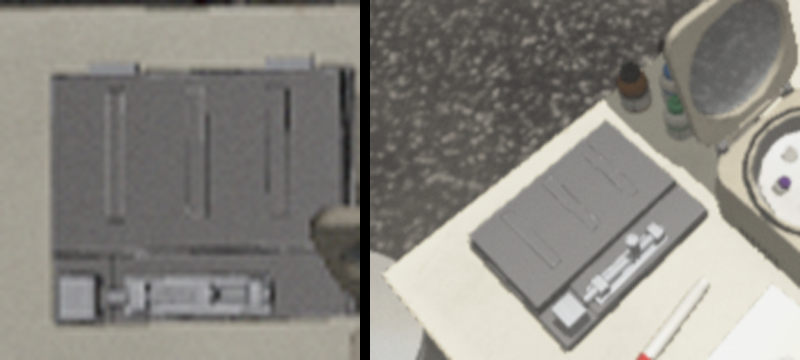

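The lid looks down flat in both views. The knob head is at pane (632,240) in the scene view, roughly scene pixel (256.4, 296.7). The keeper is at pane (570,310).

Run:
```python
from h import *
c,s=np.cos(CASE[2]),np.sin(CASE[2])
def incase(p): d=p[:2]-CASE[:2]; return (c*d[0]+s*d[1])*1e3,(-s*d[0]+c*d[1])*1e3
p=unproj((256.4,296.2),.059,'scene')[0]; print(p,incase(p))
for q in [(215,295)]: 
    p=unproj((180+q[0]/5,170+q[1]/5),.059)[0]; print('top',incase(p))
print(proj([[*T(CASE,[(-.082,.072,0)])[0][:2],.044]],'scene'), 'keeper expect ~', 140+(570-370)*191/430,190+305*160/360)
for y in (-40,-20,0,20): print(y,proj(T(CASE,[(-.082,y/1e3,.061)]),'top').round(1),proj(T(CASE,[(-.082,y/1e3,.061)]),'scene').round(1))
im=cv2.imread('pics/s8.png'); g=im[285:312,235:285].max(2)
t=cv2.imread('pics/t8.png'); 
out=np.zeros((540,800,3),np.uint8); out[:270,:500]=cv2.resize(im[283:310,235:285],(500,270),interpolation=cv2.INTER_CUBIC); out[275:475,:640]=cv2.resize(t[220:240,190:254],(640,200),interpolation=cv2.INTER_CUBIC)
cv2.imwrite('pics/k.png',out)
```

```text
[0.37866142 0.22311847 0.059     ] (np.float64(-83.40948127892331), np.float64(-11.457751504085266))
top (np.float64(-84.6565728082576), np.float64(-18.096167345539932))
[[227.05118073 327.09310623]] keeper expect ~ 228.83720930232556 325.55555555555554
-40 [[230.2 227.9]] [[265.6 286.2]]
-20 [[223.5 228.1]] [[258.8 292.6]]
0 [[216.8 228.3]] [[251.8 299.2]]
20 [[210.1 228.4]] [[244.7 305.9]]
```

View pics/k.png

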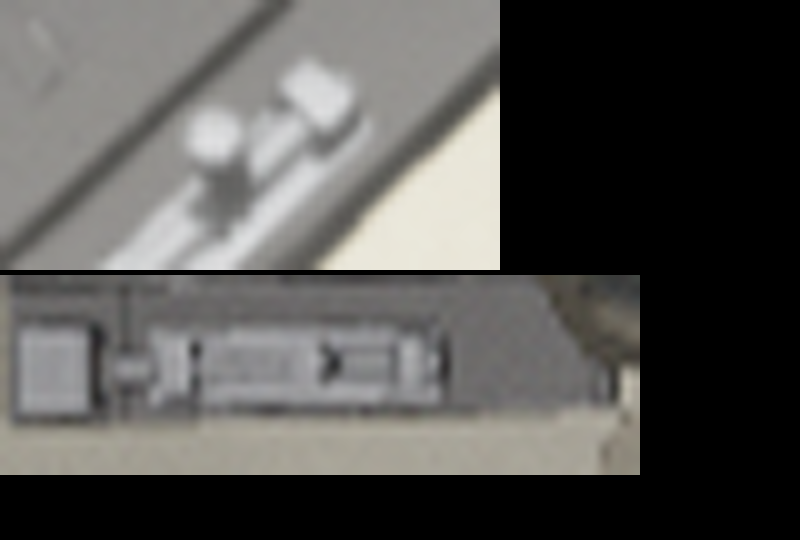

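The knob top is at case (-83, -11.5) mm, which agrees with the expected x of -82. I'll pinch it from above.

Run:
```python
from h import *
q=T(CASE,[(-.0825,-.0115,0)])[0]; goto(q[0],q[1],CASE[2]+np.pi/2,.056)
```

```text
turn -0.1  off [269.9, -93.1] mm  dz 256.4 from [ 0.4785 -0.0447  0.3124] t 50.9
```

Request:
jog_arm(
  deltas=[
    {"gripper": 0.45,"offset": [0.0385,-0.0133,0],"rotation": [0,0,0]},
    {"gripper": 0.45,"offset": [0.0385,-0.0133,0],"rotation": [0,0,0]},
    {"gripper": 0.45,"offset": [0.0385,-0.0133,0],"rotation": [0,0,0]},
    {"gripper": 0.45,"offset": [0.0385,-0.0133,0],"rotation": [0,0,0]},
    {"gripper": 0.45,"offset": [0.0385,-0.0133,0],"rotation": [0,0,0]},
    {"gripper": 0.45,"offset": [0.0385,-0.0133,0],"rotation": [0,0,0]},
    {"gripper": 0.45,"offset": [0.0385,-0.0133,0],"rotation": [0,0,0]},
    {"gripper": 0.45,"offset": [0,0,0.04],"rotation": [0,0,0]},
    {"gripper": 0.45,"offset": [0,0,0.045],"rotation": [0,0,0]},
    {"gripper": 0.45,"offset": [0,0,0.045],"rotation": [0,0,0]},
    {"gripper": 0.45,"offset": [0,0,0.045],"rotation": [0,0,0]},
    {"gripper": 0.45,"offset": [0,0,0.045],"rotation": [0,0,0]},
    {"gripper": 0.45,"offset": [0,0,0],"rotation": [0,0,0]},
    {"gripper": 0.45,"offset": [0,0,0],"rotation": [0,0,0]},
  ],
)

```text
clock: 52.3
position: [0.3797, 0.2231, 0.0931]
ee_rot: [0.7, 0.715, -0.0, -0.001]
ft_force: [0.5, 0.9, 0.7]
grip_width: 0.454
grasp_force: 0.0
```

Run:
```python
from h import *
q=T(CASE,[(-.0825,-.0115,0)])[0]; goto(q[0],q[1],CASE[2]+np.pi/2,.056)
```

```text
turn -0.0  off [-0.0, -0.2] mm  dz 37.1 from [0.3797 0.2231 0.0931] t 52.3
```

Request:
jog_arm(
  deltas=[
    {"gripper": 0.45,"offset": [0,0,0.02],"rotation": [0,0,0]},
    {"gripper": 0.45,"offset": [0,0,0.016],"rotation": [0,0,0]},
    {"gripper": 0.45,"offset": [0,0,0],"rotation": [0,0,0]},
    {"gripper": 0,"offset": [0,0,0],"rotation": [0,0,0]},
    {"gripper": 0,"offset": [0,0,0],"rotation": [0,0,0]},
    {"gripper": 0,"offset": [0,0,0],"rotation": [0,0,0]},
    {"gripper": 0,"offset": [0,0,0],"rotation": [0,0,0]},
    {"gripper": 0,"offset": [0,0,0],"rotation": [0,0,0]},
    {"gripper": 0,"offset": [0,0,0],"rotation": [0,0,0]},
  ],
  newtons=30,
)

```text
clock: 53.2
position: [0.3793, 0.2234, 0.058]
ee_rot: [0.7, 0.715, -0.001, 0.0]
ft_force: [-10.6, -1.5, 16.2]
grip_width: 0.108
grasp_force: 29.4
```

The knob is gripped, 9 mm opening. Now slide it home.

Request:
jog_arm(
  deltas=[
    {"gripper": 0,"offset": [0.003,-0.0008,-0.001],"rotation": [0,0,0]},
    {"gripper": 0,"offset": [0.004,0,0],"rotation": [0,0,0]},
    {"gripper": 0,"offset": [0.004,0,0],"rotation": [0,0,0]},
    {"gripper": 0,"offset": [0.004,0,0],"rotation": [0,0,0]},
    {"gripper": 0,"offset": [0.004,0,0],"rotation": [0,0,0]},
    {"gripper": 0,"offset": [0.004,0,0],"rotation": [0,0,0]},
    {"gripper": 0,"offset": [0.004,0,0],"rotation": [0,0,0]},
    {"gripper": 0,"offset": [0,0,0],"rotation": [0,0,0]},
  ],
)

```text
clock: 54.0
position: [0.3786, 0.2481, 0.058]
ee_rot: [0.7, 0.714, -0.002, 0.001]
ft_force: [-6.5, -10.7, 17.2]
grip_width: 0.105
grasp_force: 30.9
```

Request:
jog_arm(
  deltas=[
    {"gripper": 0,"offset": [0.002,0,0],"rotation": [0,0,0]},
    {"gripper": 0,"offset": [0.002,0,0],"rotation": [0,0,0]},
    {"gripper": 0,"offset": [0,0,0],"rotation": [0,0,0]},
    {"gripper": 0,"offset": [0,0,0],"rotation": [0,0,0]},
  ],
)

```text
clock: 54.4
position: [0.3787, 0.2487, 0.0577]
ee_rot: [0.701, 0.713, -0.004, 0.003]
ft_force: [-8.9, -25.6, 28.7]
grip_width: 0.107
grasp_force: 31.9
```

The slide stopped at 25 mm with -26 N along y: the pads meet the left guide strap. I'll let go and push the knob from its right side with the fingers closed.

Request:
jog_arm(
  deltas=[
    {"gripper": 0.4,"offset": [-0.005,0,0],"rotation": [0,0,0]},
    {"gripper": 0.4,"offset": [0,0,0],"rotation": [0,0,0]},
    {"gripper": 0.4,"offset": [0,0,0],"rotation": [0,0,0]},
    {"gripper": 0.4,"offset": [0,0,-0.03],"rotation": [0,0,0]},
    {"gripper": 0,"offset": [0,0,-0.02],"rotation": [0,0,0]},
    {"gripper": 0,"offset": [-0.025,0,0],"rotation": [0,0,0]},
    {"gripper": 0,"offset": [0,0,0],"rotation": [0,0,0]},
    {"gripper": 0,"offset": [0,0,0],"rotation": [0,0,0]},
    {"gripper": 0,"offset": [0,0,0],"rotation": [0,0,0]},
  ],
)

```text
clock: 55.3
position: [0.379, 0.2244, 0.1072]
ee_rot: [0.7, 0.715, -0.0, -0.0]
ft_force: [0.3, -0.0, 0.4]
grip_width: 0.0
grasp_force: 0.0
```

Run:
```python
from h import *
q=T(CASE,[(-.0825,-.012,0)])[0]; goto(q[0],q[1],CASE[2]+np.pi/2,.058)
im=imaging.camera('scene'); cv2.imwrite('pics/s9.png',im)
# knob head: bright blob along the line of possible knob tops; earlier picture as reference
a=cv2.imread('pics/s8.png')
for n,i in(('before',a),('now',im)):
    print(n,[int(cv2.GaussianBlur(i,(0,0),.7)[tuple(np.round(proj(T(CASE,[(-.083,y/1e3,.059)]),'scene')[0]).astype(int)[::-1])].mean()) for y in range(-32,34,4)])
```

```text
turn -0.0  off [-1.9, 0.6] mm  dz 49.2 from [0.379  0.2244 0.1072] t 55.3
before [152, 151, 143, 148, 189, 216, 210, 150, 147, 147, 149, 149, 147, 147, 149, 147, 154]
now [61, 59, 67, 102, 146, 143, 140, 112, 91, 91, 116, 125, 127, 100, 93, 92, 96]
```

Request:
jog_arm(
  deltas=[
    {"gripper": 0,"offset": [-0.002,0,0.03],"rotation": [0,0,0]},
    {"gripper": 0,"offset": [0,0,0.019],"rotation": [0,0,0]},
    {"gripper": 0,"offset": [0.004,0,0],"rotation": [0,0,0]},
    {"gripper": 0,"offset": [0.004,0,0],"rotation": [0,0,0]},
    {"gripper": 0,"offset": [0.003,0,0],"rotation": [0,0,0]},
    {"gripper": 0,"offset": [0.002,0,0],"rotation": [0,0,0]},
    {"gripper": 0,"offset": [0,0,0],"rotation": [0,0,0]},
  ],
)

```text
clock: 56.05
position: [0.3792, 0.2335, 0.0589]
ee_rot: [0.7, 0.714, -0.001, 0.001]
ft_force: [-2.4, -8.9, 4.5]
grip_width: 0.004
grasp_force: 4.0
```

Request:
jog_arm(
  deltas=[
    {"gripper": 0,"offset": [0.002,0,0],"rotation": [0,0,0]},
    {"gripper": 0,"offset": [0.001,0,0],"rotation": [0,0,0]},
    {"gripper": 0,"offset": [0,0,0],"rotation": [0,0,0]},
  ],
)

```text
clock: 56.35
position: [0.3792, 0.2341, 0.0587]
ee_rot: [0.701, 0.714, -0.003, 0.002]
ft_force: [-2.9, -19.7, 12.9]
grip_width: -0.002
grasp_force: 9.2
```

Request:
jog_arm(
  deltas=[
    {"gripper": 0,"offset": [0.002,0,0],"rotation": [0,0,0]},
    {"gripper": 0,"offset": [0,0,0],"rotation": [0,0,0]},
  ],
)

```text
clock: 56.55
position: [0.3792, 0.2344, 0.0586]
ee_rot: [0.701, 0.713, -0.004, 0.003]
ft_force: [-3.0, -25.0, 19.1]
grip_width: -0.001
grasp_force: 12.9
```

There is a hard stop at 25 N. I'll back off and measure how far the knob has travelled by template matching.

Request:
jog_arm(
  deltas=[
    {"gripper": 0,"offset": [-0.009,0,0],"rotation": [0,0,0]},
    {"gripper": 0,"offset": [-0.004,0,-0.03],"rotation": [0,0,0]},
    {"gripper": 0,"offset": [0,0,-0.045],"rotation": [0,0,0]},
    {"gripper": 0,"offset": [0,0,-0.045],"rotation": [0,0,0]},
    {"gripper": 0,"offset": [0,0,-0.045],"rotation": [0,0,0]},
    {"gripper": 0,"offset": [0,0,-0.045],"rotation": [0,0,0]},
    {"gripper": 0,"offset": [0,0,-0.045],"rotation": [0,0,0]},
    {"gripper": 0,"offset": [-0.0385,0.0133,0],"rotation": [0,0,0]},
    {"gripper": 0,"offset": [-0.0385,0.0133,0],"rotation": [0,0,0]},
    {"gripper": 0,"offset": [-0.0385,0.0133,0],"rotation": [0,0,0]},
    {"gripper": 0,"offset": [-0.0385,0.0133,0],"rotation": [0,0,0]},
    {"gripper": 0,"offset": [-0.0385,0.0133,0],"rotation": [0,0,0]},
    {"gripper": 0,"offset": [-0.0385,0.0133,0],"rotation": [0,0,0]},
    {"gripper": 0,"offset": [-0.0385,0.0133,0],"rotation": [0,0,0]},
    {"gripper": 0,"offset": [0,0,0],"rotation": [0,0,0]},
    {"gripper": 0,"offset": [0,0,0],"rotation": [0,0,0]},
  ],
)

```text
clock: 58.15
position: [0.4779, -0.0407, 0.3139]
ee_rot: [0.7, 0.714, 0.0, 0.0]
ft_force: [0.4, 0.0, 0.1]
grip_width: -0.005
grasp_force: 0.0
```

Run:
```python
from h import *
a=cv2.imread('pics/s8.png'); b=imaging.camera('scene'); cv2.imwrite('pics/s10.png',b); t=imaging.camera('top'); cv2.imwrite('pics/t10.png',t)
print('lid/table change scene', np.abs(a[245:275,190:230].astype(int)-b[245:275,190:230]).mean())
def prof(i,ys): return np.array([cv2.remap(i.mean(2).astype(np.float32),*[np.array([[v]],np.float32) for v in proj(T(CASE,[(-.083,y/1e3,.059)]),'scene')[0]],cv2.INTER_LINEAR)[0,0] for y in ys])
ys=np.arange(-40,50,2.); A,B=prof(a,ys),prof(b,ys); print(A.astype(int)); print(B.astype(int))
f=8; up=lambda i:cv2.resize(i.mean(2).astype(np.float32),None,fx=f,fy=f,interpolation=cv2.INTER_CUBIC)
ua,ub=up(a),up(b); cx,cy=[int(v*f+f/2) for v in(256.5,296.3)]
tm=ua[cy-28:cy+24,cx-28:cx+28]; r=cv2.matchTemplate(ub[270*f:330*f,220*f:280*f],tm,cv2.TM_CCOEFF_NORMED); _,v,_,l=cv2.minMaxLoc(r)
px=np.array([(l[0]+28+220*f)/f-.5,(l[1]+28+270*f)/f-.5]); p=unproj(px,.059,'scene')[0]; d=p[:2]-CASE[:2]; c,s=np.cos(CASE[2]),np.sin(CASE[2])
print(px,v,(c*d[0]+s*d[1])*1e3,(-s*d[0]+c*d[1])*1e3)
# lid angle check: front edge lines
```

```text
lid/table change scene 1.0225
[143 149 156 158 161 159 146 144 144 144 146 159 188 209 217 219 215 186
 153 145 146 146 145 146 147 146 146 146 145 145 145 145 145 147 148 146
 145 158 161 163 165 150 146 147 146]
[145 149 155 159 160 158 145 144 143 145 145 145 146 146 146 146 146 145
 145 145 146 146 146 155 182 215 228 229 226 213 169 148 145 147 148 146
 145 158 161 163 165 150 146 147 146]
[247.875 304.375] 0.9725561738014221 -83.56039135301528 12.957885516210862
```

Run:
```python
from h import *
def prof(i,ys,z=.059,x=-.083): return np.array([cv2.remap(i.mean(2).astype(np.float32),*[np.array([[v]],np.float32) for v in proj(T(CASE,[(x,y/1e3,z)]),'scene')[0]],cv2.INTER_LINEAR)[0,0] for y in ys])
ys=np.arange(-20,36,1.)
for n in('s8','s9','s10'):
    P=prof(cv2.imread(f'pics/{n}.png'),ys); hi=P>(P.max()+np.median(P))/2; print(n,P.max(),np.median(P),ys[hi][[0,-1]],ys[hi].mean())
# lid height: best shift of the lid outline between the scene picture and projections
im=cv2.imread('pics/s10.png'); g=cv2.GaussianBlur(im.mean(2).astype(np.float32),(0,0),.7); G=np.hypot(cv2.Sobel(g,5,1,0),cv2.Sobel(g,5,0,1))
t=cv2.imread('pics/t10.png'); h=cv2.GaussianBlur(t.mean(2).astype(np.float32),(0,0),.7); H=np.hypot(cv2.Sobel(h,5,1,0),cv2.Sobel(h,5,0,1))
s=np.linspace(-.085,.085,60)
for th in np.arange(-.04,.13,.01):
    # flange front edge (r=158), underside/top 0..5 mm, turned by th about the hinge
    def edge(r,n): return T(CASE,[(.060-r*np.cos(th)+n*np.sin(th),y,.017+r*np.sin(th)+n*np.cos(th)) for y in s])
    sc=[]
    for r,n in((.158,.005),(.114,.017)):
        uv=proj(edge(r,n),'scene').astype(np.float32); sc.append(cv2.remap(G,uv[:,:1],uv[:,1:],1).mean())
    print(round(th,2),np.round(sc,0))
```

```text
s8 219.8802 146.84245 [-16.  -6.] -11.0
s9 143.52864 109.944336 [-18.  16.] -4.7894736842105265
s10 231.20705 146.70132 [ 9. 19.] 14.0
-0.04 [ 94. 130.]
-0.03 [112. 145.]
-0.02 [127. 149.]
-0.01 [136. 141.]
0.0 [141. 126.]
0.01 [141. 105.]
0.02 [137.  83.]
0.03 [132.  61.]
0.04 [126.  42.]
0.05 [118.  27.]
0.06 [109.  17.]
0.07 [99. 11.]
0.08 [89.  7.]
0.09 [83.  6.]
0.1 [81.  6.]
0.11 [82.  6.]
0.12 [91.  7.]
```

The lid is shut. The knob went 25 mm (y = -11 to +14) to a hard stop, 9 mm short of the strap. Either the bolt began about 5 mm out, or it is blocked. I'll pinch it again and stroke it both ways to measure the full travel.

Run:
```python
from h import *
q=T(CASE,[(-.0830,.012,0)])[0]; goto(q[0],q[1],CASE[2]+np.pi/2,.062)
```

```text
turn 0.0  off [287.9, -92.8] mm  dz 252.0 from [ 0.4777 -0.0393  0.314 ] t 58.25
```

Request:
jog_arm(
  deltas=[
    {"gripper": 0.45,"offset": [0.0411,-0.0133,0],"rotation": [0,0,0]},
    {"gripper": 0.45,"offset": [0.0411,-0.0133,0],"rotation": [0,0,0]},
    {"gripper": 0.45,"offset": [0.0411,-0.0133,0],"rotation": [0,0,0]},
    {"gripper": 0.45,"offset": [0.0411,-0.0133,0],"rotation": [0,0,0]},
    {"gripper": 0.45,"offset": [0.0411,-0.0133,0],"rotation": [0,0,0]},
    {"gripper": 0.45,"offset": [0.0411,-0.0133,0],"rotation": [0,0,0]},
    {"gripper": 0.45,"offset": [0.0411,-0.0133,0],"rotation": [0,0,0]},
    {"gripper": 0.45,"offset": [0,0,0.04],"rotation": [0,0,0]},
    {"gripper": 0.45,"offset": [0,0,0.045],"rotation": [0,0,0]},
    {"gripper": 0.45,"offset": [0,0,0.045],"rotation": [0,0,0]},
    {"gripper": 0.45,"offset": [0,0,0.045],"rotation": [0,0,0]},
    {"gripper": 0.45,"offset": [0,0,0.045],"rotation": [0,0,0]},
    {"gripper": 0.45,"offset": [0,0,0.03],"rotation": [0,0,0]},
    {"gripper": 0.45,"offset": [0,0,0],"rotation": [0,0,0]},
    {"gripper": 0,"offset": [0,0,0],"rotation": [0,0,0]},
    {"gripper": 0,"offset": [0,0,0],"rotation": [0,0,0]},
    {"gripper": 0,"offset": [0,0,0],"rotation": [0,0,0]},
    {"gripper": 0,"offset": [0,0,0],"rotation": [0,0,0]},
    {"gripper": 0,"offset": [0,0,0],"rotation": [0,0,0]},
  ],
  newtons=30,
)

```text
clock: 60.15
position: [0.3787, 0.2458, 0.0652]
ee_rot: [0.7, 0.715, 0.001, 0.001]
ft_force: [-5.6, 0.6, 4.9]
grip_width: 0.1
grasp_force: 29.3
```

Request:
jog_arm(
  deltas=[
    {"gripper": 0,"offset": [-0.005,0,0],"rotation": [0,0,0]},
    {"gripper": 0,"offset": [-0.005,0,0],"rotation": [0,0,0]},
    {"gripper": 0,"offset": [-0.005,0,0],"rotation": [0,0,0]},
    {"gripper": 0,"offset": [-0.005,0,0],"rotation": [0,0,0]},
    {"gripper": 0,"offset": [0,0,0],"rotation": [0,0,0]},
    {"gripper": 0,"offset": [0,0,0],"rotation": [0,0,0]},
  ],
)

```text
clock: 60.75
position: [0.3792, 0.2252, 0.0651]
ee_rot: [0.7, 0.714, 0.0, 0.001]
ft_force: [-6.2, -0.4, 7.0]
grip_width: 0.101
grasp_force: 29.8
```

Request:
jog_arm(
  deltas=[
    {"gripper": 0,"offset": [-0.0035,0,0],"rotation": [0,0,0]},
    {"gripper": 0,"offset": [-0.0035,0,0],"rotation": [0,0,0]},
    {"gripper": 0,"offset": [0,0,0],"rotation": [0,0,0]},
    {"gripper": 0,"offset": [0,0,0],"rotation": [0,0,0]},
  ],
)

```text
clock: 61.15
position: [0.3793, 0.2184, 0.0651]
ee_rot: [0.7, 0.714, 0.0, 0.001]
ft_force: [-5.3, -0.7, 8.6]
grip_width: 0.099
grasp_force: 29.7
```

The bolt has already come back 27.4 mm freely, further than its starting point. I'll go to the rear stop.

Request:
jog_arm(
  deltas=[
    {"gripper": 0,"offset": [-0.0025,0,0],"rotation": [0,0,0]},
    {"gripper": 0,"offset": [-0.0025,0,0],"rotation": [0,0,0]},
    {"gripper": 0,"offset": [0,0,0],"rotation": [0,0,0]},
    {"gripper": 0,"offset": [0,0,0],"rotation": [0,0,0]},
  ],
)

```text
clock: 61.55
position: [0.3794, 0.2154, 0.0653]
ee_rot: [0.699, 0.715, 0.002, -0.0]
ft_force: [-5.0, 8.1, 0.3]
grip_width: 0.098
grasp_force: 29.3
```

Rear stop at 30.4 mm, so the earlier stop was the bolt fully home and it had started about 5 mm out. I'll slide it home again.

Request:
jog_arm(
  deltas=[
    {"gripper": 0,"offset": [0.005,0,0],"rotation": [0,0,0]},
    {"gripper": 0,"offset": [0.005,0,0],"rotation": [0,0,0]},
    {"gripper": 0,"offset": [0.005,0,0],"rotation": [0,0,0]},
    {"gripper": 0,"offset": [0.005,0,0],"rotation": [0,0,0]},
    {"gripper": 0,"offset": [0.005,0,0],"rotation": [0,0,0]},
    {"gripper": 0,"offset": [0.004,0,0],"rotation": [0,0,0]},
    {"gripper": 0,"offset": [0.003,0,0],"rotation": [0,0,0]},
    {"gripper": 0,"offset": [0.003,0,0],"rotation": [0,0,0]},
    {"gripper": 0,"offset": [0,0,0],"rotation": [0,0,0]},
    {"gripper": 0,"offset": [0,0,0],"rotation": [0,0,0]},
  ],
)

```text
clock: 62.55
position: [0.3788, 0.2464, 0.065]
ee_rot: [0.7, 0.714, -0.001, 0.002]
ft_force: [-6.8, -10.2, 14.8]
grip_width: 0.098
grasp_force: 30.6
```

Request:
jog_arm(
  deltas=[
    {"gripper": 0,"offset": [-0.0025,0,0],"rotation": [0,0,0]},
    {"gripper": 0.4,"offset": [0,0,0],"rotation": [0,0,0]},
    {"gripper": 0.4,"offset": [0,0,0],"rotation": [0,0,0]},
    {"gripper": 0.4,"offset": [0,0,0],"rotation": [0,0,0]},
    {"gripper": 0.4,"offset": [0,0,-0.03],"rotation": [0,0,0]},
    {"gripper": 0.4,"offset": [0,0,-0.045],"rotation": [0,0,0]},
    {"gripper": 0.4,"offset": [0,0,-0.045],"rotation": [0,0,0]},
    {"gripper": 0.4,"offset": [0,0,-0.045],"rotation": [0,0,0]},
    {"gripper": 0.4,"offset": [0,0,-0.045],"rotation": [0,0,0]},
    {"gripper": 0.4,"offset": [0,0,-0.04],"rotation": [0,0,0]},
    {"gripper": 0.4,"offset": [-0.0385,0.0133,0],"rotation": [0,0,0]},
    {"gripper": 0.4,"offset": [-0.0385,0.0133,0],"rotation": [0,0,0]},
    {"gripper": 0.4,"offset": [-0.0385,0.0133,0],"rotation": [0,0,0]},
    {"gripper": 0.4,"offset": [-0.0385,0.0133,0],"rotation": [0,0,0]},
    {"gripper": 0.4,"offset": [-0.0385,0.0133,0],"rotation": [0,0,0]},
    {"gripper": 0.4,"offset": [-0.0385,0.0133,0],"rotation": [0,0,0]},
    {"gripper": 0.4,"offset": [-0.0385,0.0133,0],"rotation": [0,0,0]},
    {"gripper": 0.4,"offset": [0,0,0],"rotation": [0,0,0]},
    {"gripper": 0.4,"offset": [0,0,0],"rotation": [0,0,0]},
  ],
)

```text
clock: 64.45
position: [0.4774, -0.0224, 0.3133]
ee_rot: [0.7, 0.714, -0.0, -0.0]
ft_force: [0.1, 0.8, 0.3]
grip_width: 0.402
grasp_force: 0.0
```

Run:
```python
from h import *
b=imaging.camera('scene'); a=cv2.imread('pics/s10.png')
print('diff to home picture', np.abs(a[230:330,180:290].astype(int)-b[230:330,180:290]).mean())
ys=np.arange(-20,36,1.)
P=np.array([cv2.remap(b.mean(2).astype(np.float32),*[np.array([[v]],np.float32) for v in proj(T(CASE,[(-.083,y/1e3,.059)]),'scene')[0]],1)[0,0] for y in ys]); h=P>185; print(ys[h])
```

```text
diff to home picture 3.3043636363636364
[ 8.  9. 10. 11. 12. 13. 14. 15. 16. 17. 18.]
```

```bash
python3 -c "
from workcell import workorder
print(workorder.hand_in())"
```

```text
the job is handed in; nothing more can be done
None
```

I handed the job in at about 64 s: all five cassettes were seated with their lips in the notches, the lid was shut, and the bolt was about 29 of its 30 mm home by camera measurement; I never touched the blue-capped bottle, and hand-in returned no verdict.

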